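# Stand a bracket plate in the jig and latch it

### The job

Take the white bracket plate off its wooden block and lean it, square end down, on the blue sloped rest, then let it go. Take it again another way, stand it upright with its square end fully down in the slot of the jig, let go, and only then swing the latch bar over it until it rests fully home in its catch. Leave the other things on the table where they are.

Things in the scene. Friction and masses are not known exactly. Their poses are not given: they have to be found in the camera images.
- plate: Loose white plastic bracket plate, 110 (its x) x 60 (y) x 12 mm (z), 0.08 to 0.17 kg. Square end (foot) at -x; corners at the +x end rounded to 12 mm. Three dark dots are flush. Origin: centre of the 110 x 60 face it lies on at first; z through the thickness, up at first. It starts flat on the riser, foot roughly toward the robot. Either face may look either way in the end.
- plate_mid (a point): Centre of the plate's volume (6 mm above its origin along its z).
- plate_foot (a point): Centre of the plate's square end face (60 x 12 mm).
- riser: Fixed light-wood block, 70 (x) x 34 (y) x 25 mm high, under the plate at the start; the plate overhangs it 13 mm at both long sides. Origin: centre of its underside, on the table.
- rest: Fixed blue sloped rest; origin: centre of its underside, on the table. A slope 34 mm wide (y) and 100 mm long rises at 45 degrees toward its own +x (away from the robot). Base plate 120 x 56 x 8 mm. The plate lies on it with plate x pointing up the slope and overhangs 13 mm at both sides, leaving room for fingers.
- rest_seat (a point): Point on the slope's surface, 55 mm up the slope from the lip: where the centre of the plate's lower face comes when it lies against the lip.
- jig: Fixed jig, plywood base 165 (x) x 100 (y) x 15 mm; origin: centre of its underside, on the table. In its middle an upright slot 15 mm wide along x, between aluminium cheeks 46 mm wide along y, 24 mm over the slot's floor, with flared lead-ins 8 mm higher. Hinge post at x = +62 mm (far side), catch post at x = -52 mm (near side). The seated plate's top is at z = 125 mm.
- slot_floor (a point): Centre of the slot's floor, 15 mm above the table, where plate_foot belongs. The plate stands with its 60 mm width along the jig's y, between end stops 10 mm high and 67 mm apart.
- latch_hinge (a point): On the latch's hinge axis (along the jig's y), at x = +62 mm, z = 134 mm in the jig's frame.
- latch (a joint): Angle of the latch bar, rad. 0: closed, level in the catch, pointing to the jig's -x; pi/2: straight up; starts at 1.65 to 2.1, leaning away from the slot. Stiff hinge: stays where left, takes 1 to 2 N at the tab. Steel bar 12 mm thick, 18 mm wide, 155 mm from axis to tip; the last 33 mm are a red tab 20 mm wide. Closed, its underside is 3 mm over a fully seated plate.
- latch_tab (a point): Centre of the red tab's outer face (upper when closed), 140 mm from the hinge axis and 6 mm off the bar's middle line. Closed, it is at z = 140 mm, 26 mm nearer the robot than the catch post's middle, with free space under it.
- screwdriver: Green-handled screwdriver, 190 mm, lying loose beyond the work. Leave alone. Origin below its middle.
- tape: Yellow tape roll, 96 mm across, 36 mm high, loose, flat. Leave alone. Origin: centre of its underside.
- tub: Clear open plastic tub 110 x 90 x 45 mm, loose. Leave alone. Origin: centre of its underside.
- rubber_foot: Black rubber furniture foot, a ring 38 mm across and 28 mm high, loose. Leave alone. Origin: centre of its underside.
- rest_lip (a point): Middle of the line where the slope meets the lip at its lower end (rest frame x = -45 mm, z = 22 mm). The lip is 10 mm high, square to the slope, and holds the plate's square end.
- catch (a point): Middle of the catch's saddle, on top of the near post (z = 128 mm; the post is 14 mm in x by 34 mm in y), on which the closed bar rests between two prongs 24 mm apart that rise to z = 146 mm.
Not all that is in view belongs to the job. Several things have the shape of the plate; the one meant has the colours described above. There is more than one size of the jig; the job needs the larger.

How it is judged (in metres and radians):
On the way, in this order (a step that is already met when the one before it is completed fails the run):
1. the plate leans on the sloped rest, square end down, let go and still (distance between plate_mid and rest_seat below 0.03 m and angle between plate's own x axis and vertical between 0.5 and 1.1 rad and contact force between the fingers and plate below 0.05 N and linear speed of plate below 0.03 m/s), for 0.2 s.
2. the plate stands upright, square end fully down in the slot, let go, with the latch still open (distance between plate_foot and slot_floor below 0.009 m and z of plate_foot in the frame of jig below 0.018 m and angle between plate's own x axis and vertical below 0.2 rad and value of joint latch above 0.5 rad and contact force between the fingers and plate below 0.05 N and linear speed of plate below 0.03 m/s), for 0.2 s.
3. the latch rests in its catch over the plate (value of joint latch below 0.05 rad), for 0.2 s.
At the end, for the whole second after the job is handed in: The plate stands upright (within 0.2 rad) in the jig's slot, square end down, its foot within 9 mm of the slot floor's centre and within 3 mm of the floor in height; the latch is closed over it (angle under 0.05 rad); all at rest (value of joint latch below 0.05 rad and velocity of joint latch below 0.05 rad/s and distance between plate_foot and slot_floor below 0.009 m and z of plate_foot in the frame of jig below 0.018 m and angle between plate's own x axis and vertical below 0.2 rad and linear speed of plate below 0.03 m/s); the robot touches nothing.
It fails at once if the screwdriver is moved more than 30 mm (distance of screwdriver from where it was at the start of the episode above 0.03 m).
It fails at once if the tape roll is moved more than 30 mm (distance of tape from where it was at the start of the episode above 0.03 m).
It fails at once if the tub is moved more than 30 mm (distance of tub from where it was at the start of the episode above 0.03 m).
It fails at once if the rubber foot is moved more than 30 mm (distance of rubber_foot from where it was at the start of the episode above 0.03 m).
It also fails if it takes over 72 s, if anything falls off the work surface, if the arm or the gripper's body presses on something with over 40 N, if the wrist force passes 120 N, or if a joint passes its speed limit or range.

### The arm

A 6-joint arm with a two-finger parallel gripper is mounted at the origin on the work surface. World frame = base frame: x ahead of the robot, y to its left, z up, the work surface at z = 0. Lengths are in mm, angles in rad, forces in N, time in s.
With the tool pointing down it reaches from about 400 to 925 mm from the base axis. Payload 3.4 kg.
Tool frame: the origin (TCP) lies at the very end of the fingers, on their centre line; the grasp point (between the pads) lies 19 mm behind it; z points along the fingers, y is the line along which they close (so a half turn about z gives the same grasp; the last joint's range is limited). The gripper opens to 85 mm and grips with 20 to 120 N. Pads are 22 mm wide; open, the fingers measure 114 mm over their backs; the gripper's body (76 mm by 85 mm) begins 54 mm behind the grasp point. The pads swing forward as they close: fully open they stand 13 mm farther back than shut.
Start: joints at [1.135, 0.307, 1.506, -0, 1.328, -0.073], TCP at [204.087, 537.568, 231.305] pointing down, gripper open.
Joint ranges: [-3.12, 3.12], [-1.05, 2.28], [0.14, 2.33], [-1.42, 4.57], [0.1, 2.73], [-2.68, 2.68]. Speed limits (rad/s): [2.57, 2.57, 3.14, 3.14, 3.14, 3.14].

### API

Orientations are given as a rotation vector (axis times angle).
In Python, from cell import sensors, cams, job gives the robot as it stands.
- The arm moves only by the tool play_rows, never from a script. Its argument "targets" is a list of rows, each a list of 2 entries, a list of its own where there are three numbers: the shift along the tool's x, y, z in mm, then the turn, a rotation vector about the tool's x, y, z in rad. A call has 1 to 10 rows; each row shifts and turns the commanded pose from where the row before left it, along the tool's axes as they then stand; what a row does not reach is not made up. A row lasts 1/10 s, in which the tool goes at most 50 mm and 8.59 degrees, less where a joint would pass 70% of its speed; a pose out of reach is approached as far as the arm can. A call with a gripper value outside its range is refused whole. "hand" is the closure, from -1 (fully open) to 1 (shut), set as the call begins (left out, the last holds). The fingers move at their own pace and stop on an object; "newtons" is the grip in N (left out, the last holds). Time passes only in rows, so rows that do not move let the fingers close. It gives the time, the measured TCP pose, the force, the opening and the grip force at its end, in the units of the state.
- sensors.get_state(): the state, without advancing time (a new reading comes with each control period).
- cams.read_camera(name): name is "side" or "top" or "wrist"; returns the picture (384x512x3 uint8, red, green, blue); there is no depth.
- cams.camera_model(name): a dict with "fovy" (degrees; the focal length in pixels is half the picture's height over the tangent of half this angle, whatever the lens; pixels are square), "cx", "cy" (the principal point, pixels), "eye" and "rotation" of the camera in the world. Camera axes: x right, y up, looking along -z (the intrinsics and any distortion apply to the point x, -y, -z); pixel columns grow to the right and rows downward; lengths in mm; the calibration is good to about 2 mm. A picture is of the moment at which its call begins: read the wrist's pose just before it. camera_model takes no time and is no camera call; for the wrist camera it gives the pose at the moment of the call.
- job.job_done(): hands the job in; it is judged then, once.
Trained networks look in the newest picture that a camera, given by its name, has taken for a name from the list of things; names that differ only in an ending like _2 or _b are one class to them, and where a whole thing is asked for, a point or a joint stands for the part that bears it (a point fixed in the world has none). Each returns a list of dicts, best first, with "p" (0 to 1); they miss things now and then, are a little off and sometimes report something else, mostly with a low value. They report only what shows in the picture. A call takes as long as a camera call. They do not tell look-alikes from the thing itself.
- cams.boxes_of(label, camera): "position" ([x, y, z] in mm, in the coordinates of the camera as it stood for that picture, good to about 4 mm: the middle of the surface that is visible of it).
- cams.place_of(label, camera): "position" ([x, y, z] in mm, in the coordinates of the camera as it stood for that picture, good to about 4 mm: a listed point, or the origin of a listed thing).
The state is a dict: "time_s": time; "qpos": joint angles; "joint_vel": joint speeds; "joint_torque": joint torques, N m; "tcp_pos": TCP position; "tcp_rot": TCP orientation; "wrist_force": force on the tool from outside, world axes, zero at the start; "moment": the same for the moment, N m; "grip_width": opening from 0.0 (shut) to 1.0 (fully open); "grasp_force": force on a finger pad.
Only numpy, scipy, OpenCV 4.12 (cv2) and the standard library are available. Lean on these libraries where they do the work, as an engineer would, in place of code of your own. Each camera call takes 0.05 s, during which the arm holds its last target. There are 200 camera calls.

## Working session

There is one attempt and no reset: what is moved stays moved. The work goes in short steps, Python scripts to look and compute and a tool call to move; the robot and the scene stay as the last step left them, time stands still between calls to the robot, and variables do not carry over. Pictures are saved under pics/ and viewed, at most 10 in all, crops included, and the job is handed in when it is done.

Besides the shell and the picture viewer there is one more tool, called after "Call:" in YAML: its name, and indented under it one key for each argument. play_rows: Moves the arm, as the interface text tells. Its arguments: {"type":"object","properties":{"targets":{"type":"array","items":{"type":"array"}},"hand":{"type":"number"},"newtons":{"type":"number"}},"required":["targets"]}

```bash
ls; mkdir -p pics; cat > h.py <<'E'
import numpy as np, cv2
from cell import sensors, cams, job
from scipy.spatial.transform import Rotation as R
def snap(c,fn=None):
    m=cams.camera_model(c); im=cams.read_camera(c)
    if fn: cv2.imwrite('pics/'+fn,im[:,:,::-1])
    return m,im
def world(m,p):
    Rm=np.array(m['rotation']); 
    if Rm.shape!=(3,3): Rm=R.from_rotvec(Rm.ravel()).as_matrix()
    return Rm@np.array(p)+np.array(m['eye'])
E
python3 - <<'E'
from h import *
np.set_printoptions(precision=1,suppress=True)
for c in ['top','side']:
    m,im=snap(c,c+'0.png'); print(c,m)
    for l in ['plate','riser','rest','jig','slot_floor','latch_hinge','latch_tab','rest_seat','catch','rest_lip','tub','tape','screwdriver','rubber_foot']:
        print(l,[(round(d['p'],2),world(m,d['position'])) for d in cams.place_of(l,c)[:4]])
print(sensors.get_state())
a=cv2.imread('pics/top0.png');
E
```

```text
pics
top {'fovy': 42.29293322772403, 'cx': 257.88576098039454, 'cy': 186.97265228719746, 'eye': array([ 293.5,    5.3, 1635.3]), 'rotation': array([ 0.1, -0.2, -1.6])}
plate [(0.81, array([729.4, -62.9,  -1.4])), (0.71, array([547.5, 252.4,   1. ])), (0.6, array([576.7, -21.4,  22.4]))]
riser []
rest [(0.68, array([ 519.3, -242.9,   -2.9]))]
jig [(0.86, array([379. , 119.2,  -1.4])), (0.6, array([549.3, 253.7,  -3.1]))]
slot_floor [(0.78, array([551.5, 257.9,  13.3])), (0.42, array([ 522. , -242.1,   -3.3]))]
latch_hinge [(0.88, array([612. , 247.6, 134.2])), (0.72, array([417. , 105.4,  89.7]))]
latch_tab [(0.65, array([649.3, 235.6, 270.6])), (0.56, array([330.4, 143.5,  99.5]))]
rest_seat [(0.59, array([ 514.3, -242.1,   57.1])), (0.31, array([ 798.3, -192.9,   -0.8]))]
catch [(0.94, array([497. , 265.2, 128.5])), (0.79, array([340.9, 135.5,  87.6]))]
rest_lip [(0.67, array([ 476.8, -230.3,   21.9]))]
tub [(0.93, array([ 441.5, -484.7,   -0.2]))]
tape [(0.7, array([472.3, 458.6,  -1.8]))]
screwdriver [(0.7, array([577.6, -16.5,  33. ])), (0.5, array([789.1,  91.1,  -5. ]))]
rubber
[... 993 characters left out ...]
 array([ 476.1, -234.2,   19.3])), (0.68, array([793.6,  90.9,   3. ])), (0.32, array([ 790.1, -194.8,   -0.8]))]
tub []
tape [(0.75, array([527.8, -28. ,  30.7])), (0.61, array([476. , 452.1,  -0.6]))]
screwdriver [(0.85, array([789.3,  93.6,   2.3]))]
rubber_foot [(0.69, array([ 792.7, -195. ,   -0.9]))]
{'time_s': 1.5, 'qpos': array([ 1.1,  0.3,  1.5,  0. ,  1.3, -0.1]), 'joint_vel': array([ 0.,  0., -0., -0., -0.,  0.]), 'joint_torque': array([ -0. , -45.7, -25.2,  -0. ,   0. ,  -0. ]), 'tcp_pos': array([204.1, 537.6, 231.3]), 'tcp_rot': array([-0.6, -3.1,  0. ]), 'wrist_force': array([1. , 0.5, 0.1]), 'moment': array([ 0.,  0., -0.]), 'grasp_force': 0.0, 'grip_width': 1.000447429194664}
```

View pics/top0.png

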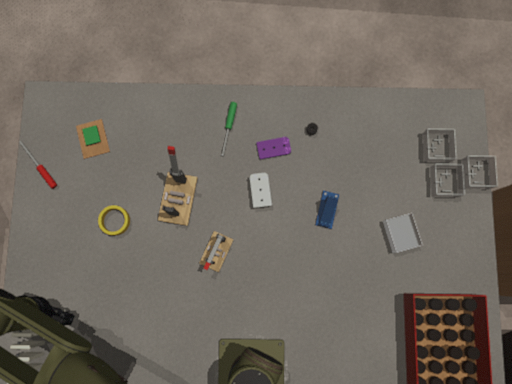

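View pics/side0.png

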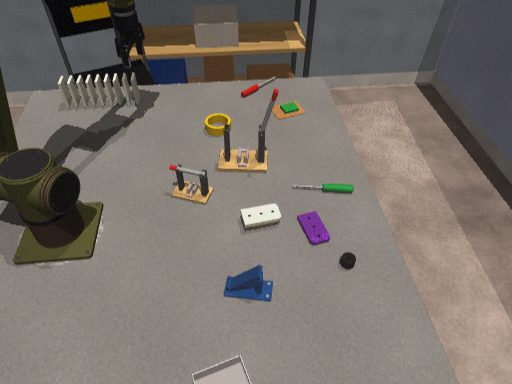

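Pictures: the top view shows the white plate at (260,190), the large jig at (178,195) with its latch tab at (172,150), and the blue rest at (328,209). The purple plate and the small jig are decoys. The side view agrees. Next I move the wrist camera over the plate.

```bash
cat >> h.py <<'E'
def tool(zdir,ydir):
    z=np.array(zdir,float); z/=np.linalg.norm(z); y=np.array(ydir,float); y-=z*(y@z); y/=np.linalg.norm(y)
    return R.from_matrix(np.c_[np.cross(y,z),y,z])
def cur():
    s=sensors.get_state(); return np.array(s['tcp_pos']),R.from_rotvec(s['tcp_rot'])
def plan(pt,Rt,n=None,p=None,Rc=None,flip=True):
    """constant-screw rows: prints the single row to repeat n times"""
    from scipy.linalg import logm,expm
    if p is None: p,Rc=cur()
    if flip:
        R2=Rt*R.from_rotvec([0,0,np.pi])
        if (Rc.inv()*R2).magnitude()<(Rc.inv()*Rt).magnitude(): Rt=R2; print('flipped')
    T=np.eye(4); T[:3,:3]=(Rc.inv()*Rt).as_matrix(); T[:3,3]=Rc.inv().apply(np.array(pt)-p)
    ang=(Rc.inv()*Rt).magnitude(); d=np.linalg.norm(T[:3,3])
    if n is None: n=int(max(np.ceil(d/38),np.ceil(ang/.13),1))
    if ang<1e-4: t=T[:3,3]/n; w=np.zeros(3)
    else:
        L=np.real(logm(T)); E=expm(L/n); t=E[:3,3]; w=R.from_matrix(E[:3,:3]).as_rotvec()
    print(n,'x [[%.1f,%.1f,%.1f],[%.4f,%.4f,%.4f]]'%(*t,*w),'d=%.0f ang=%.2f'%(d,ang)); return np.array(pt,float),Rt
E
python3 - <<'E'
from h import *
np.set_printoptions(precision=3,suppress=True)
p,r=cur(); print(p,r.as_matrix())
m=cams.camera_model('wrist'); print(m); print(r.inv().apply(m['eye']-p))
print(r.inv().as_matrix()@np.array(R.from_rotvec(m['rotation']).as_matrix() if np.shape(m['rotation'])!=(3,3) else m['rotation']))
plan([530,-20,330],tool([0,0,-1],[-.1,1,0]),20)
E
```

```text
[204.069 537.557 231.288] [[-0.935  0.355 -0.   ]
 [ 0.355  0.935 -0.   ]
 [ 0.    -0.    -1.   ]]
{'fovy': 64.69210471632555, 'cx': 256.6534260284737, 'cy': 194.99037011833684, 'eye': array([132.542, 565.848, 373.944]), 'rotation': array([-0.272, -0.187,  1.199])}
[  76.919    1.053 -142.651]
[[ 0.001  0.952  0.305]
 [ 1.    -0.001  0.   ]
 [ 0.     0.305 -0.952]]
20 x [[-20.3,-25.5,-4.9],[-0.0000,-0.0000,-0.0231]] d=653 ang=0.46
```

Call:
play_rows:
  targets:
    - [[-20.3, -25.5, -4.9], [0, 0, -0.0231]]
    - [[-20.3, -25.5, -4.9], [0, 0, -0.0231]]
    - [[-20.3, -25.5, -4.9], [0, 0, -0.0231]]
    - [[-20.3, -25.5, -4.9], [0, 0, -0.0231]]
    - [[-20.3, -25.5, -4.9], [0, 0, -0.0231]]
    - [[-20.3, -25.5, -4.9], [0, 0, -0.0231]]
    - [[-20.3, -25.5, -4.9], [0, 0, -0.0231]]
    - [[-20.3, -25.5, -4.9], [0, 0, -0.0231]]
    - [[-20.3, -25.5, -4.9], [0, 0, -0.0231]]
    - [[-20.3, -25.5, -4.9], [0, 0, -0.0231]]
  hand: -1
  newtons: 60

```text
time_s: 2.5
tcp_pos: [335.1, 238.6, 280.8]
tcp_rot: [0.205, 3.134, 0.001]
wrist_force: [0.9, 0.1, -0.2]
grip_width: 1.0
grasp_force: 0.0
```

Call:
play_rows:
  targets:
    - [[-20.3, -25.5, -4.9], [0, 0, -0.0231]]
    - [[-20.3, -25.5, -4.9], [0, 0, -0.0231]]
    - [[-20.3, -25.5, -4.9], [0, 0, -0.0231]]
    - [[-20.3, -25.5, -4.9], [0, 0, -0.0231]]
    - [[-20.3, -25.5, -4.9], [0, 0, -0.0231]]
    - [[-20.3, -25.5, -4.9], [0, 0, -0.0231]]
    - [[-20.3, -25.5, -4.9], [0, 0, -0.0231]]
    - [[-20.3, -25.5, -4.9], [0, 0, -0.0231]]
    - [[-20.3, -25.5, -4.9], [0, 0, -0.0231]]
    - [[-20.3, -25.5, -4.9], [0, 0, -0.0231]]

```text
time_s: 3.5
tcp_pos: [530.8, -21.4, 329.6]
tcp_rot: [-0.157, 3.138, 0.0]
wrist_force: [0.0, 0.8, 1.4]
grip_width: 1.002
grasp_force: 0.0
```

```bash
cat >> h.py <<'E'
def rot(m):
    Rm=np.array(m['rotation']); return Rm if Rm.shape==(3,3) else R.from_rotvec(Rm).as_matrix()
def ray2z(m,uv,z):
    f=192/np.tan(np.radians(m['fovy'])/2); uv=np.atleast_2d(uv).astype(float)
    d=np.c_[(uv[:,0]-m['cx'])/f,-(uv[:,1]-m['cy'])/f,-np.ones(len(uv))]@rot(m).T
    e=np.array(m['eye']); return e+d*((z-e[2])/d[:,2])[:,None]
def proj(m,P):
    f=192/np.tan(np.radians(m['fovy'])/2); c=(np.atleast_2d(P)-np.array(m['eye']))@rot(m)
    return np.c_[m['cx']-f*c[:,0]/c[:,2],m['cy']+f*c[:,1]/c[:,2]]
E
python3 - <<'E'
from h import *
np.set_printoptions(precision=1,suppress=True)
print(sensors.get_state()['tcp_pos'],sensors.get_state()['qpos'])
m,im=snap('wrist','w1.png')
print([(round(d['p'],2),world(m,d['position'])) for d in cams.place_of('plate','wrist')])
hsv=cv2.cvtColor(im,cv2.COLOR_RGB2HSV); k=((hsv[...,1]<45)&(hsv[...,2]>185)).astype(np.uint8)
k=cv2.morphologyEx(k,cv2.MORPH_CLOSE,np.ones((15,15)))
n,l,st,ce=cv2.connectedComponentsWithStats(k)
for i in np.argsort(-st[1:,4])[:4]+1:
    c=cv2.findContours((l==i).astype(np.uint8),cv2.RETR_EXTERNAL,cv2.CHAIN_APPROX_NONE)[0][0][:,0]
    w=ray2z(m,c,37)[:,:2].astype(np.float32); print(st[i],cv2.minAreaRect(w))
E
```

```text
[530.8 -21.4 329.6] [-0.1  0.2  1.4  0.   1.5 -1.8]
[(0.85, array([731.5, -68. ,   0.7])), (0.63, array([576.6, -24.3,  22.9]))]
[ 232  149   43   72 2785] ((579.7424926757812, -21.011089324951172), (109.52025604248047, 59.49679946899414), 8.033136367797852)
[406 175   8  10  40] ((546.7578735351562, 208.22071838378906), (5.947901725769043, 14.305341720581055), 81.04936981201172)
[452 184   8  13  40] ((555.2429809570312, 280.1604309082031), (4.335674285888672, 19.502948760986328), 80.27685546875)
```

View pics/w1.png

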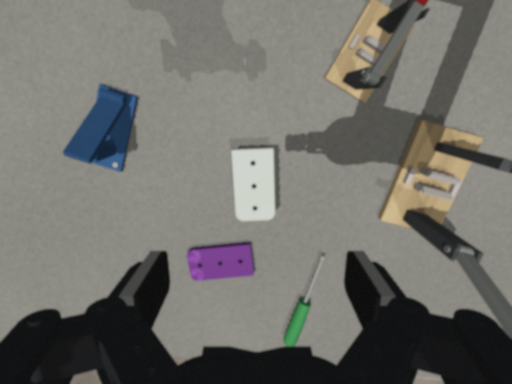

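The wrist picture shows the white plate at (254,185), foot at its top edge toward the robot, with the rest at the left and the large jig at the right. The mask fit gives centre (579,-21), yaw 8°, and the right size.

```bash
python3 - <<'E'
from h import *
y=0.14
Rt=tool([0,0,-1],[-np.sin(y),np.cos(y),0])
plan([579,-21.3,8],Rt,10)
plan([579,-21.3,70],Rt,8)
E
```

```text
10 x [[-4.5,-0.3,32.2],[-0.0002,0.0003,-0.0044]] d=325 ang=0.04
8 x [[-5.6,-0.4,32.5],[-0.0003,0.0003,-0.0055]] d=264 ang=0.04
```

Call:
play_rows:
  targets:
    - [[-5.6, -0.4, 32.5], [-0.0003, 0.0003, -0.0055]]
    - [[-5.6, -0.4, 32.5], [-0.0003, 0.0003, -0.0055]]
    - [[-5.6, -0.4, 32.5], [-0.0003, 0.0003, -0.0055]]
    - [[-5.6, -0.4, 32.5], [-0.0003, 0.0003, -0.0055]]
    - [[-5.6, -0.4, 32.5], [-0.0003, 0.0003, -0.0055]]
    - [[-5.6, -0.4, 32.5], [-0.0003, 0.0003, -0.0055]]
    - [[-5.6, -0.4, 32.5], [-0.0003, 0.0003, -0.0055]]
    - [[-5.6, -0.4, 32.5], [-0.0003, 0.0003, -0.0055]]
    - [[0, 0, 0], [0, 0, 0]]

```text
time_s: 4.5
tcp_pos: [571.3, -17.0, 65.2]
tcp_rot: [0.224, -3.122, -0.006]
wrist_force: [-0.8, 0.4, -0.4]
grip_width: 1.0
grasp_force: 0.0
```

```bash
python3 - <<'E'
from h import *
y=0.14
Rt=tool([0,0,-1],[-np.sin(y),np.cos(y),0])
plan([579,-21.3,8],Rt,4)
E
```

```text
4 x [[-1.8,-1.4,14.3],[0.0012,-0.0027,0.0009]] d=58 ang=0.01
```

Call:
play_rows:
  targets:
    - [[0, 0, 0], [0, 0, 0]]

```text
time_s: 4.6
tcp_pos: [574.0, -17.4, 69.2]
tcp_rot: [0.225, -3.129, -0.004]
wrist_force: [-0.1, 0.2, 0.9]
grip_width: 1.0
grasp_force: 0.0
```

```bash
python3 - <<'E'
from h import *
y=0.14
Rt=tool([0,0,-1],[-np.sin(y),np.cos(y),0])
p,r=cur(); print(p,r.as_matrix())
plan([579,-21.3,8],Rt,4)
E
```

```text
[573.95716398 -17.41076454  69.16422214] [[-0.98973683 -0.14282515 -0.00468925]
 [-0.14283744  0.98974326  0.00239716]
 [ 0.00429878  0.00304236 -0.99998613]]
4 x [[-1.2,-1.2,15.3],[0.0008,-0.0011,0.0008]] d=61 ang=0.01
```

```bash
cat >> h.py <<'E'
import json,os
def addrows(rows):
    """integrate commanded pose: rows=[(n,[t],[w]),...]"""
    T=json.load(open('cmd.json')); p=np.array(T[0]); r=R.from_rotvec(T[1])
    for n,t,w in rows:
        for _ in range(n): p=p+r.apply(t); r=r*R.from_rotvec(w)
    json.dump([p.tolist(),r.as_rotvec().tolist()],open('cmd.json','w')); return p,r
E
python3 - <<'E'
from h import *
json.dump([[204.087,537.568,231.305],R.from_matrix([[-.935,.355,0],[.355,.935,0],[0,0,-1]]).as_rotvec().tolist()],open('cmd.json','w'))
p,r=addrows([(20,[-20.3,-25.5,-4.9],[0,0,-.0231])]); print(p)
p,r=addrows([(8,[-5.6,-.4,32.5],[-.0003,.0003,-.0055])]); print(p,r.as_rotvec())
print(cur()[0],cur()[1].as_rotvec())
y=0.14
Rt=tool([0,0,-1],[-np.sin(y),np.cos(y),0])
plan([579,-21.3,8],Rt,4,p,r)
E
```

```text
[530.11640763 -20.24435458 329.305     ]
[574.67518543 -17.8903961   69.25561717] [ 0.22446156 -3.13103944 -0.00357534]
[573.95716398 -17.41076454  69.16422214] [ 0.22461494 -3.1290326  -0.00427706]
4 x [[-1.0,-1.0,15.3],[0.0006,-0.0006,0.0008]] d=62 ang=0.00
```

Call:
play_rows:
  targets:
    - [[-1, -1, 15.3], [0.0006, -0.0006, 0.0008]]
    - [[-1, -1, 15.3], [0.0006, -0.0006, 0.0008]]
    - [[-1, -1, 15.3], [0.0006, -0.0006, 0.0008]]
    - [[-1, -1, 15.3], [0.0006, -0.0006, 0.0008]]
    - [[0, 0, 0], [0, 0, 0]]

```text
time_s: 5.1
tcp_pos: [579.1, -21.1, 8.8]
tcp_rot: [-0.219, 3.134, 0.0]
wrist_force: [-0.2, -0.1, 0.0]
grip_width: 0.997
grasp_force: 0.0
```

Call:
play_rows:
  targets:
    - [[0, 0, 0], [0, 0, 0]]
    - [[0, 0, 0], [0, 0, 0]]
    - [[0, 0, 0], [0, 0, 0]]
    - [[0, 0, 0], [0, 0, 0]]
    - [[0, 0, 0], [0, 0, 0]]
  hand: 1

```text
time_s: 5.6
tcp_pos: [580.4, -21.2, 10.3]
tcp_rot: [-0.219, 3.131, -0.001]
wrist_force: [-0.4, 0.1, 5.2]
grip_width: 0.688
grasp_force: 63.8
```

Call:
play_rows:
  targets:
    - [[0, 0, -30], [0, 0, 0]]
    - [[0, 0, -35], [0, 0, 0]]
    - [[0, 0, -35], [0, 0, 0]]
    - [[0, 0, -35], [0, 0, 0]]
    - [[0, 0, -35], [0, 0, 0]]
    - [[0, 0, 0], [0, 0, 0]]

```text
time_s: 6.2
tcp_pos: [583.0, -21.5, 184.8]
tcp_rot: [-0.219, 3.121, -0.003]
wrist_force: [1.5, 0.0, -1.5]
grip_width: 0.69
grasp_force: 66.0
```

```bash
python3 - <<'E'
from h import *
np.set_printoptions(precision=1,suppress=True)
addrows([(4,[-1,-1,15.3],[.0006,-.0006,.0008])])
p,r=addrows([(1,[0,0,-170],[0,0,0])]); print(p)
m,im=snap('wrist','w2.png')
for l in ['rest','rest_lip','rest_seat','plate_foot','plate']:
    print(l,[(round(d['p'],2),world(m,d['position'])) for d in cams.place_of(l,'wrist')[:3]])
for c in ['top','side']:
    m,im=snap(c); hsv=cv2.cvtColor(im,cv2.COLOR_RGB2HSV)
    for l in ['rest','rest_lip','rest_seat']:
        print(c,l,[(round(d['p'],2),world(m,d['position'])) for d in cams.place_of(l,c)[:2]])
    for z in ([0,8,22] if c=='top' else []):
        k=((abs(hsv[...,0].astype(int)-108)<12)&(hsv[...,1]>110)).astype(np.uint8)
        n,lb,st,ce=cv2.connectedComponentsWithStats(k); i=np.argmax(st[1:,4])+1
        cc=cv2.findContours((lb==i).astype(np.uint8),cv2.RETR_EXTERNAL,cv2.CHAIN_APPROX_NONE)[0][0][:,0]
        print(st[i],cv2.minAreaRect(ray2z(m,cc,z)[:,:2].astype(np.float32)))
E
```

```text
[579.1 -21.2 178. ]
rest [(0.65, array([ 519.6, -243.4,    1.4]))]
rest_lip [(0.74, array([ 473.4, -229. ,   22.6]))]
rest_seat []
plate_foot [(0.68, array([526.7, -34.2, 206.8]))]
plate [(0.63, array([579.1, -27.1, 199.2]))]
top rest [(0.79, array([ 521. , -242.1,   -1.2]))]
top rest_lip [(0.66, array([608.3, 244.4, 133.2]))]
top rest_seat [(0.77, array([ 513.3, -241.2,   57.4]))]
[316 191  22  38 489] ((519.638427734375, -243.18716430664062), (52.94538497924805, 116.23993682861328), 76.74523162841797)
[316 191  22  38 489] ((518.5323486328125, -241.9718017578125), (52.686370849609375, 115.67124938964844), 76.74523162841797)
[316 191  22  38 489] ((516.5964965820312, -239.8448028564453), (52.233097076416016, 114.67615509033203), 76.74523162841797)
side rest [(0.81, array([ 516.7, -245.4,    3.5]))]
side rest_lip [(0.57, array([ 474.8, -231.3,   20.3]))]
side rest_seat [(0.8, array([ 515.9, -244.3,   58.9])), (0.36, array([ 791.4, -193.3,   -1.4]))]
```

View pics/w2.png

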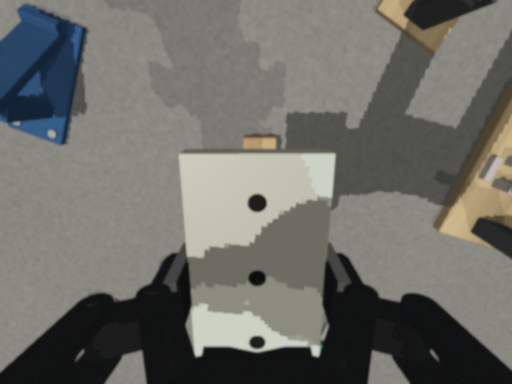

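The plate is held squarely: foot edge at row 152, dots on column 257. Now I work out the plate's offset in the hand and the move to the rest.

```bash
cat >> h.py <<'E'
def cmd():
    T=json.load(open('cmd.json')); return np.array(T[0]),R.from_rotvec(T[1])
yr=-0.245; ur=np.array([np.cos(yr),np.sin(yr),0]); yrv=np.array([-np.sin(yr),np.cos(yr),0]); ez=np.array([0,0,1.])
sr=(ur+ez)/2**.5; nr=(ez-ur)/2**.5; seat=np.array([513.3,-242.5,60.9])
E
python3 - <<'E'
from h import *
np.set_printoptions(precision=1,suppress=True)
m=cams.camera_model('wrist'); p,r=cur(); print(p)
f=192/np.tan(np.radians(m['fovy'])/2)
for uv in [(257,152),(182,155),(334,155),(257,202),(257,277),(257,342)]:
    d=rot(m)@np.array([(uv[0]-m['cx'])/f,-(uv[1]-m['cy'])/f,-1]); d=r.inv().apply(d); e=r.inv().apply(m['eye']-p)
    print(uv,e+d*((-26.7-e[2])/d[2]))
dx=0
Rt=tool(-nr,yrv); T=lambda a,b: seat+a*sr+(6+b)*nr-Rt.apply([dx,0,-20.7])
pc,rc=cmd()
p1,R1=plan(T(5,60),Rt,10,pc,rc)
plan(T(2,0),R1,4,p1,R1)
E
```

```text
[579.1 -21.2 177.7]
(257, 152) [ 56.8   0.4 -26.7]
(182, 155) [ 55.6 -28.5 -26.7]
(334, 155) [ 55.6  30.1 -26.7]
(257, 202) [ 36.5   0.5 -26.7]
(257, 277) [  1.6   0.5 -26.7]
(257, 342) [-33.9   0.6 -26.7]
10 x [[11.4,-21.4,5.3],[0.0151,-0.0775,0.0365]] d=248 ang=0.87
4 x [[0.7,0.0,15.0],[0.0000,0.0000,0.0000]] d=60 ang=0.00
```

Call:
play_rows:
  targets:
    - [[11.4, -21.4, 5.3], [0.0151, -0.0775, 0.0365]]
    - [[11.4, -21.4, 5.3], [0.0151, -0.0775, 0.0365]]
    - [[11.4, -21.4, 5.3], [0.0151, -0.0775, 0.0365]]
    - [[11.4, -21.4, 5.3], [0.0151, -0.0775, 0.0365]]
    - [[11.4, -21.4, 5.3], [0.0151, -0.0775, 0.0365]]
    - [[11.4, -21.4, 5.3], [0.0151, -0.0775, 0.0365]]
    - [[11.4, -21.4, 5.3], [0.0151, -0.0775, 0.0365]]
    - [[11.4, -21.4, 5.3], [0.0151, -0.0775, 0.0365]]
    - [[11.4, -21.4, 5.3], [0.0151, -0.0775, 0.0365]]
    - [[11.4, -21.4, 5.3], [0.0151, -0.0775, 0.0365]]

```text
time_s: 7.9
tcp_pos: [515.6, -201.1, 156.0]
tcp_rot: [0.312, 2.478, -0.143]
wrist_force: [-0.2, 0.2, -1.9]
grip_width: 0.686
grasp_force: 65.9
```

Call:
play_rows:
  targets:
    - [[0, 0, 0], [0, 0, 0]]
    - [[0, 0, 0], [0, 0, 0]]
    - [[0, 0, 13], [0, 0, 0]]
    - [[0, 0, 13], [0, 0, 0]]
    - [[0, 0, 13], [0, 0, 0]]
    - [[0, 0, 13], [0, 0, 0]]
    - [[0, 0, 0], [0, 0, 0]]
    - [[0, 0, 0], [0, 0, 0]]

```text
time_s: 8.7
tcp_pos: [551.5, -206.0, 125.3]
tcp_rot: [0.314, 2.5, -0.151]
wrist_force: [-0.4, -0.4, -2.4]
grip_width: 0.694
grasp_force: 65.8
```

```bash
python3 - <<'E'
from h import *
np.set_printoptions(precision=2,suppress=True)
addrows([(10,[11.4,-21.4,5.3],[.0151,-.0775,.0365])])
p,r=addrows([(4,[0,0,13],[0,0,0])]); print(p,cur()[0],r.as_rotvec(),cur()[1].as_rotvec(),sensors.get_state()['qpos'])
Rt=tool(-nr,yrv); c=p+r.apply([1,0,-20.7])-seat; print('plate mid along s,n,y',c@sr,c@nr,c@yrv)
m,im=snap('wrist','w3.png')
for l in ['rest_lip','rest']: print(l,[(round(d['p'],2),world(m,d['position'])) for d in cams.place_of(l,'wrist')[:3]])
E
```

```text
[ 521.63 -244.22   59.77] [ 551.45 -206.01  125.26] [ 0.29  2.34 -0.12] [ 0.31  2.5  -0.15] [-0.5   0.28  2.15  0.9   0.14 -2.68]
plate mid along s,n,y 4.22379033586104 13.890924782137269 0.35117957583861625
rest_lip [(0.59, array([ 477.9 , -229.29,   20.84]))]
rest [(0.9, array([ 521.82, -247.29,    2.04]))]
```

View pics/w3.png

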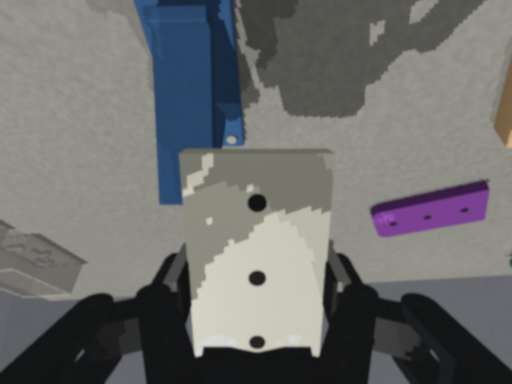

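The foot is still short of the rest, above the slope: the arm saturated, with q6 at its limit and q5 near its minimum. I'll identify the kinematics from joint readings to choose a better tilt.

```bash
python3 - <<'E'
from h import *
s=sensors.get_state(); json.dump([[s['qpos'].tolist(),s['tcp_pos'].tolist(),s['tcp_rot'].tolist()]],open('data.json','w'))
p,r=cur(); json.dump([p.tolist(),r.as_rotvec().tolist()],open('cmd.json','w'))
print(p,r.as_matrix()[:,2],s['qpos'])
Rt=tool([0,0,-1],yrv)
plan(p+[0,-20,60],Rt,8,p,r)
E
```

```text
[ 550.89135809 -206.19172171  126.10565399] [ 0.56066163 -0.18058492 -0.80811362] [-0.49996916  0.28081418  2.15176194  0.90301071  0.14094017 -2.68280316]
8 x [[-3.2,-2.6,-6.9],[-0.0050,0.0786,-0.0007]] d=63 ang=0.63
```

Call:
play_rows:
  targets:
    - [[-3.2, -2.6, -6.9], [-0.005, 0.0786, -0.0007]]
    - [[-3.2, -2.6, -6.9], [-0.005, 0.0786, -0.0007]]
    - [[-3.2, -2.6, -6.9], [-0.005, 0.0786, -0.0007]]
    - [[-3.2, -2.6, -6.9], [-0.005, 0.0786, -0.0007]]

```text
time_s: 9.25
tcp_pos: [552.3, -204.2, 150.8]
tcp_rot: [0.321, 2.725, -0.07]
wrist_force: [2.0, 0.8, -2.4]
grip_width: 0.688
grasp_force: 65.9
```

```bash
python3 - <<'E'
from h import *
s=sensors.get_state(); D=json.load(open('data.json'));D.append([s['qpos'].tolist(),s['tcp_pos'].tolist(),s['tcp_rot'].tolist()]);json.dump(D,open('data.json','w'))
print(s['qpos'],s['tcp_pos'],s['tcp_rot'])
E
```

```text
[-0.48507725  0.25224494  1.91951263  0.16957363  0.58638868 -1.94475459] [ 552.25197524 -204.1934612   150.79967593] [ 0.32063429  2.72453897 -0.07004503]
```

Call:
play_rows:
  targets:
    - [[-3.2, -2.6, -6.9], [-0.005, 0.0786, -0.0007]]
    - [[-3.2, -2.6, -6.9], [-0.005, 0.0786, -0.0007]]
    - [[-3.2, -2.6, -6.9], [-0.005, 0.0786, -0.0007]]
    - [[-3.2, -2.6, -6.9], [-0.005, 0.0786, -0.0007]]
    - [[0, 0, 0], [0, 0, 0]]

```text
time_s: 9.75
tcp_pos: [559.5, -217.1, 182.2]
tcp_rot: [0.345, 3.025, 0.006]
wrist_force: [1.2, -0.2, -1.2]
grip_width: 0.69
grasp_force: 65.9
```

```bash
cat >> h.py <<'E'
def fk(q,P):
    l1,l2,L,h,a0,e,sg=*P,0
    Ry=lambda a:R.from_euler('y',a); Rz=lambda a:R.from_euler('z',a)
    r=Rz(q[0]); p=r.apply([a0,0,h]); r=r*Ry(q[1]); p=p+r.apply([0,0,l1]); r=r*Ry(q[2]); p=p+r.apply([e,0,l2])
    r=r*Rz(q[3])*Ry(q[4]); p=p+r.apply([0,0,L]); r=r*Rz(q[5]); return p,r
E
python3 - <<'E'
from h import *
from scipy.optimize import least_squares
np.set_printoptions(precision=3,suppress=True)
s=sensors.get_state(); D=json.load(open('data.json'));D.append([s['qpos'].tolist(),s['tcp_pos'].tolist(),s['tcp_rot'].tolist()])
D.append([[1.135,.307,1.506,0,1.328,-.073],[204.087,537.568,231.305],R.from_matrix([[-.935,.355,0],[.355,.935,0],[0,0,-1]]).as_rotvec().tolist()])
json.dump(D,open('data.json','w'))
print(s['qpos'],s['tcp_pos'])
for d in D:
    r=fk(d[0],[400,400,250,300,0,0])[1]; print((r.inv()*R.from_rotvec(d[2])).as_rotvec())
f=lambda P:np.concatenate([fk(d[0],P)[0]-d[1] for d in D])
o=least_squares(f,[400,400,250,300,0,0]); print(o.x,o.fun); json.dump(o.x.tolist(),open('kin.json','w'))
E
```

```text
[-0.464  0.337  1.598  0.041  1.116 -1.824] [ 559.506 -217.13   182.212]
[ 0.    -0.     1.571]
[ 0.    -0.     1.571]
[-0.     0.     1.571]
[0.    0.    1.571]
[1060.835  702.837  747.523  463.425 -358.62   321.821] [ -1.265  -0.097   9.529  -0.521  -7.702 -11.3    -9.144 -26.928 -13.063
  35.492 -23.07   14.834]
```

```bash
cat >> h.py <<'E'
def fk(q,P):
    l1,l2,L,h,a0,e,dy=P
    Ry=lambda a:R.from_euler('y',a); Rz=lambda a:R.from_euler('z',a)
    r=Rz(q[0]); p=r.apply([a0,dy,h]); r=r*Ry(q[1]); p=p+r.apply([0,0,l1]); r=r*Ry(q[2]); p=p+r.apply([e,0,l2])
    r=r*Rz(q[3])*Ry(q[4]); p=p+r.apply([0,0,L]); r=r*Rz(q[5]+np.pi/2); return p,r
E
python3 - <<'E'
from h import *
from scipy.optimize import least_squares
np.set_printoptions(precision=3,suppress=True)
D=json.load(open('data.json'))
f=lambda P:np.concatenate([fk(d[0],P)[0]-d[1] for d in D])
for fixa in [0,1]:
    g=(lambda P:np.r_[f(P),.003*P[4],.003*P[5]]) if fixa else f
    o=least_squares(g,[400,400,250,300,0,0,40]); print(o.x,o.fun)
json.dump(o.x.tolist(),open('kin.json','w'))
E
```

```text
[649.75  417.65  372.938 191.625  -2.138 109.697  42.024] [ 0.073 -0.022  0.022 -0.081  0.027 -0.032 -0.142 -0.054 -0.077 -0.053
  0.148  0.087]
[649.729 417.614 372.892 191.557  -2.106 109.664  42.026] [ 0.073 -0.025  0.02  -0.082  0.026 -0.031 -0.141 -0.053 -0.075 -0.056
  0.148  0.086 -0.006  0.329]
```

```bash
cat >> h.py <<'E'
LO=np.array([-3.12,-1.05,.14,-1.42,.1,-2.68]); HI=np.array([3.12,2.28,2.33,4.57,2.73,2.68])
def ik(p,Rt,q0s=None):
    from scipy.optimize import least_squares
    P=json.load(open('kin.json')); az=np.arctan2(p[1],p[0])-.07; best=None
    for q6 in (-1.6,1.5):
      for q4 in (0,3.1):
        q0=np.array([az,.3,1.6,q4,.8,q6])
        def f(q):
            a,b=fk(q,P); return np.r_[(a-p)/10,(Rt.inv()*b).as_rotvec()*20]
        o=least_squares(f,q0,bounds=(LO+.02,HI-.02))
        if best is None or o.cost<best[0]-1e-3: best=(o.cost,o.x)
    return best
E
python3 - <<'E'
from h import *
np.set_printoptions(precision=2,suppress=True)
c=seat+4*sr+8*nr
print('rest place')
for al in [0,.2,.3,.4,.5,.6,.785]:
    z=np.sin(al)*ur-np.cos(al)*ez
    for flip in (1,-1):
        Rt=tool(z,flip*yrv); o=ik(c-Rt.apply([0,0,-20.7]),Rt); print(al,flip,round(o[0],3),o[1])
print('regrasp: 28mm from top end')
c=seat+27*sr+6*nr
for be in [0,.2,.4,.6,.785]:
    z=-np.sin(be)*ur-np.cos(be)*ez
    for flip in (1,-1):
        Rt=tool(z,flip*yrv); o=ik(c-Rt.apply([0,0,-21]),Rt); print(be,flip,round(o[0],3),o[1])
yj=-0.168; uj=np.array([np.cos(yj),np.sin(yj),0]); yv=np.array([-np.sin(yj),np.cos(yj),0]); c=np.array([548.5,253.3,15+82])
print('jig')
for be in [0,.2,.4]:
    z=np.sin(be)*uj-np.cos(be)*ez
    for flip in (1,-1):
        Rt=tool(z,flip*yv); o=ik(c-Rt.apply([0,0,-21]),Rt); print(be,flip,round(o[0],3),o[1])
E
```

```text
rest place
0 1 0.0 [-0.52  0.49  1.75 -0.    0.91 -1.84]
0 -1 0.0 [-0.52  0.49  1.75 -0.    0.91  1.3 ]
0.2 1 0.0 [-0.55  0.43  1.9   0.1   0.62 -1.96]
0.2 -1 0.0 [-0.55  0.43  1.9   0.1   0.62  1.18]
0.3 1 0.0 [-0.58  0.41  1.98  0.21  0.47 -2.08]
0.3 -1 0.0 [-0.58  0.41  1.98  0.21  0.47  1.06]
0.4 1 0.0 [-0.6   0.41  2.06  0.44  0.33 -2.32]
0.4 -1 0.0 [-0.6   0.41  2.06  0.44  0.33  0.82]
0.5 1 0.142 [-0.61  0.41  2.12  0.78  0.22 -2.66]
0.5 -1 0.0 [-0.63  0.41  2.14  1.    0.22  0.24]
0.6 1 0.0 [-0.66  0.44  2.22  1.88  0.24  2.48]
0.6 -1 0.0 [-0.66  0.44  2.22  1.88  0.24 -0.67]
0.785 1 0.646 [-0.72  0.5   2.31  2.34  0.47  1.95]
0.785 -1 0.646 [-0.72  0.5   2.31  2.34  0.47 -1.19]
regrasp: 28mm from top end
0 1 0.0 [-0.51  0.49  1.7  -0.    0.96 -1.83]
0 -1 0.0 [-0.51  0.49  1.7  -0.    0.96  1.31]
0.2 1 0.0 [-0.48  0.57  1.54 -0.05  1.22 -1.79]
0.2 -1 0.0 [-0.48  0.57  1.54 -0.05  1.22  1.36]
0.4 1 0.0 [-0.46  0.67  1.4  -0.08  1.47 -1.76]
0.4 -1 0.0 [-0.46  0.67  1.4  -0.08  1.47  1.38]
0.6 1 0.0 [-0.44  0.77  1.26 -0.11  1.7  -1.75]
0.6 -1 0.0 [-0.44  0.77  1.26 -0.11  1.7   1.39]
0.785 1 0.0 [-0.43  0.87  1.14 -0.14  1.91 -1.75]
0.785 -1 0.0 [-0.43  0.87  1.14 -0.14  1.91  1.39]
jig
0 1 0.0 [ 0.36  0.5   1.63  0.    1.01 -1.04]
0 -1 0.0 [0.36 0.5  1.63 0.   1.01 2.1 ]
0.2 1 0.0 [ 0.43  0.44  1.77 -0.16  0.77 -0.87]
0.2 -1 0.0 [ 0.43  0.44  1.77 -0.16  0.77  2.27]
0.4 1 0.0 [ 0.5   0.42  1.9  -0.48  0.56 -0.53]
0.4 -1 0.0 [ 0.5   0.42  1.9  -0.48  0.56  2.62]
```

```bash
python3 - <<'E'
from h import *
np.set_printoptions(precision=2,suppress=True)
p,r=addrows([(8,[-3.2,-2.6,-6.9],[-.005,.0786,-.0007])]); print(p,r.as_rotvec(),cur()[0],cur()[1].as_rotvec())
Rt=tool([0,0,-1],[-np.sin(.14),np.cos(.14),0])
p,r=cur()
p1,R1=plan([579,-21.3,80],Rt,8,p,r)
plan([579,-21.3,11.5],R1,4,p1,R1)
E
```

```text
[ 550.7  -226.24  186.2 ] [-0.38 -3.12  0.  ] [ 559.51 -217.13  182.21] [0.35 3.02 0.01]
8 x [[-0.1,24.7,12.9],[-0.0003,0.0122,-0.0459]] d=222 ang=0.38
4 x [[0.0,0.0,17.1],[0.0000,0.0000,0.0000]] d=68 ang=0.00
```

Call:
play_rows:
  targets:
    - [[-0.1, 24.7, 12.9], [-0.0003, 0.0122, -0.0459]]
    - [[-0.1, 24.7, 12.9], [-0.0003, 0.0122, -0.0459]]
    - [[-0.1, 24.7, 12.9], [-0.0003, 0.0122, -0.0459]]
    - [[-0.1, 24.7, 12.9], [-0.0003, 0.0122, -0.0459]]
    - [[-0.1, 24.7, 12.9], [-0.0003, 0.0122, -0.0459]]
    - [[-0.1, 24.7, 12.9], [-0.0003, 0.0122, -0.0459]]
    - [[-0.1, 24.7, 12.9], [-0.0003, 0.0122, -0.0459]]
    - [[-0.1, 24.7, 12.9], [-0.0003, 0.0122, -0.0459]]
    - [[0, 0, 0], [0, 0, 0]]
    - [[0, 0, 0], [0, 0, 0]]

```text
time_s: 10.75
tcp_pos: [573.4, -18.4, 78.3]
tcp_rot: [0.222, -3.128, -0.005]
wrist_force: [0.8, -0.2, -1.9]
grip_width: 0.693
grasp_force: 65.9
```

Call:
play_rows:
  targets:
    - [[0, 0, 0], [0, 0, 0]]
    - [[0, 0, 0], [0, 0, 0]]

```text
time_s: 10.95
tcp_pos: [575.1, -19.9, 79.5]
tcp_rot: [0.218, -3.131, -0.004]
wrist_force: [-0.0, -0.1, -1.1]
grip_width: 0.685
grasp_force: 65.9
```

```bash
python3 - <<'E'
from h import *
np.set_printoptions(precision=3,suppress=True)
Rt=tool([0,0,-1],[-np.sin(.14),np.cos(.14),0])
p,r=cur(); json.dump([p.tolist(),r.as_rotvec().tolist()],open('cmd.json','w')); print(p,(Rt.inv()*r).as_rotvec(),sensors.get_state()['joint_vel'])
plan([579,-21.3,11.5],Rt,5,p,r)
E
```

```text
[575.144 -19.877  79.467] [-0.003  0.003  0.001] [-0.     0.003 -0.005  0.002  0.006  0.   ]
5 x [[-0.7,-0.4,13.6],[0.0005,-0.0006,-0.0002]] d=68 ang=0.00
```

Call:
play_rows:
  targets:
    - [[-0.7, -0.4, 13.6], [0.0005, -0.0006, -0.0002]]
    - [[-0.7, -0.4, 13.6], [0.0005, -0.0006, -0.0002]]
    - [[-0.7, -0.4, 13.6], [0.0005, -0.0006, -0.0002]]
    - [[-0.7, -0.4, 13.6], [0.0005, -0.0006, -0.0002]]
    - [[-0.7, -0.4, 13.6], [0.0005, -0.0006, -0.0002]]
    - [[0, 0, 0], [0, 0, 0]]
    - [[0, 0, 0], [0, 0, 0]]

```text
time_s: 11.65
tcp_pos: [578.4, -20.6, 10.4]
tcp_rot: [0.221, -3.132, -0.001]
wrist_force: [0.5, -1.3, -1.9]
grip_width: 0.688
grasp_force: 67.0
```

Call:
play_rows:
  targets:
    - [[0, 0, 0], [0, 0, 0]]
    - [[0, 0, 0], [0, 0, 0]]
    - [[0, 0, 0], [0, 0, 0]]
    - [[0, 0, 0], [0, 0, 0]]
  hand: -1

```text
time_s: 12.05
tcp_pos: [578.5, -20.3, 11.0]
tcp_rot: [0.222, -3.133, -0.001]
wrist_force: [-1.0, -0.2, -0.5]
grip_width: 1.0
grasp_force: 0.0
```

Call:
play_rows:
  targets:
    - [[2.9, 0, -0.2], [0, 0.14, 0]]
    - [[2.9, 0, -0.2], [0, 0.14, 0]]
    - [[2.9, 0, -0.2], [0, 0.14, 0]]
    - [[0, 0, 0], [0, 0, 0]]
    - [[0, 0, 0], [0, 0, 0]]

```text
time_s: 12.55
tcp_pos: [570.1, -21.2, 11.4]
tcp_rot: [0.193, -2.715, 0.04]
wrist_force: [-0.4, 0.8, 0.3]
grip_width: 1.004
grasp_force: 0.0
```

```bash
python3 - <<'E'
from h import *
np.set_printoptions(precision=3,suppress=True)
p,r=addrows([(5,[-.7,-.4,13.6],[.0005,-.0006,-.0002])]); print(p)
p,r=addrows([(3,[2.9,0,-.2],[0,.14,0])]); print(p,r.as_matrix()[:,2]); print(cur()[0],cur()[1].as_matrix()[:,2], p+r.apply([0,0,-20.7]))
m,im=snap('wrist','w4.png')
f=192/np.tan(np.radians(m['fovy'])/2)
hsv=cv2.cvtColor(im,cv2.COLOR_RGB2HSV); k=((hsv[...,1]<45)&(hsv[...,2]>185)).astype(np.uint8)
for z in [31]:
  for c in ['top']:
    m,im=snap(c); hsv=cv2.cvtColor(im,cv2.COLOR_RGB2HSV)
E
```

```text
[578.764 -21.269  11.458]
[570.371 -22.454  13.253] [-0.404 -0.057 -0.913]
[570.096 -21.24   11.419] [-0.405 -0.057 -0.913] [578.726 -21.279  32.155]
```

View pics/w4.png

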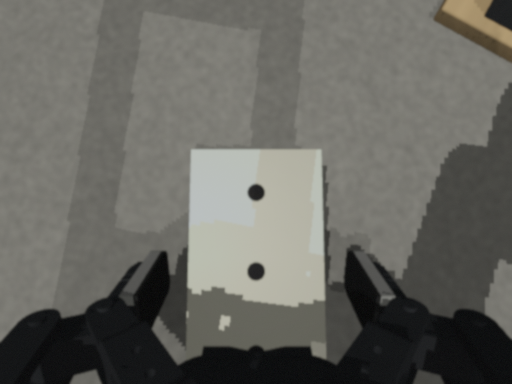

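The plate is back on the riser and centred between the fingers: foot edge at row 150, middle dot at (256,271). The hand is tilted back 0.42 rad. I close and lift.

Call:
play_rows:
  targets:
    - [[0, 0, 0], [0, 0, 0]]
    - [[0, 0, 0], [0, 0, 0]]
    - [[0, 0, 0], [0, 0, 0]]
    - [[0, 0, 0], [0, 0, 0]]
    - [[0, 0, 0], [0, 0, 0]]
  hand: 1

```text
time_s: 13.15
tcp_pos: [569.8, -21.7, 14.0]
tcp_rot: [0.192, -2.715, 0.041]
wrist_force: [-0.3, 0.1, 7.1]
grip_width: 0.687
grasp_force: 65.3
```

```bash
python3 - <<'E'
from h import *
np.set_printoptions(precision=3,suppress=True)
m=cams.camera_model('wrist')
p,r=cur(); print(p,r.as_matrix()[:,2]); c=ray2z(m,[[256,271]],37)[0]; print('dot',c)
ft=ray2z(m,[[191,150],[321,150]],37); print(ft)
fc=ft.mean(0)
up=np.array([np.cos(.14),np.sin(.14),0]); mid=(fc+55*up); mid[2]=31; print('mid',mid)
o=r.inv().apply(mid-p); xa=r.inv().apply(up); print('mid in tool',o,'x axis',xa,'z',r.inv().apply([0,0,1]))
json.dump([o.tolist(),xa.tolist()],open('held.json','w'))
pc,rc=cmd(); print(pc,rc.as_matrix()[:,2])
p1=pc+[0,0,100]; plan(p1,rc,4,pc,rc)
# rest hover/contact
G=np.c_[xa,r.inv().apply([-np.sin(.14),np.cos(.14),0]),r.inv().apply([0,0,1])]
Rd=R.from_matrix(np.c_[sr,yrv,nr])*R.from_matrix(G).inv()
T=lambda a,b: seat+a*sr+(6+b)*nr-Rd.apply(o)
print(Rd.as_matrix()[:,2],T(4,40),ik(T(4,40),Rd),ik(T(3,0),Rd))
p2,R2=plan(T(4,40),Rd,10,p1,rc,flip=False)
plan(T(4,4),Rd,3,p2,R2)
E
```

```text
[569.817 -21.693  13.978] [-0.405 -0.057 -0.913]
dot [577.121 -20.655  37.   ]
[[526.43  -58.752  37.   ]
 [517.78    1.637  37.   ]]
mid [576.567 -20.883  31.   ]
mid in tool [  0.752  -0.144 -18.313] x axis [-0.913 -0.001 -0.409] z [ 0.409  0.    -0.913]
[570.371 -22.454  13.253] [-0.404 -0.057 -0.913]
4 x [[10.2,0.0,-22.8],[0.0000,0.0000,0.0000]] d=100 ang=0.00
[ 0.346 -0.087 -0.934] [ 491.537 -236.914   79.413] (np.float64(2.3432540699403053e-25), array([-0.615,  0.328,  2.057,  0.311,  0.434, -2.203])) (np.float64(1.393902435519125e-25), array([-0.592,  0.406,  2.032,  0.335,  0.377, -2.211]))
10 x [[7.1,-21.6,4.5],[-0.0010,-0.0774,0.0394]] d=231 ang=0.87
3 x [[-4.9,-0.0,11.0],[0.0000,0.0000,0.0000]] d=36 ang=0.00
```

Call:
play_rows:
  targets:
    - [[10.2, 0, -22.8], [0, 0, 0]]
    - [[10.2, 0, -22.8], [0, 0, 0]]
    - [[10.2, 0, -22.8], [0, 0, 0]]
    - [[10.2, 0, -22.8], [0, 0, 0]]

```text
time_s: 13.55
tcp_pos: [569.6, -21.6, 113.1]
tcp_rot: [0.193, -2.714, 0.04]
wrist_force: [0.0, 0.3, -1.9]
grip_width: 0.688
grasp_force: 65.0
```

Call:
play_rows:
  targets:
    - [[7.1, -21.6, 4.5], [-0.001, -0.0774, 0.0394]]
    - [[7.1, -21.6, 4.5], [-0.001, -0.0774, 0.0394]]
    - [[7.1, -21.6, 4.5], [-0.001, -0.0774, 0.0394]]
    - [[7.1, -21.6, 4.5], [-0.001, -0.0774, 0.0394]]
    - [[7.1, -21.6, 4.5], [-0.001, -0.0774, 0.0394]]
    - [[7.1, -21.6, 4.5], [-0.001, -0.0774, 0.0394]]
    - [[7.1, -21.6, 4.5], [-0.001, -0.0774, 0.0394]]
    - [[7.1, -21.6, 4.5], [-0.001, -0.0774, 0.0394]]
    - [[7.1, -21.6, 4.5], [-0.001, -0.0774, 0.0394]]
    - [[7.1, -21.6, 4.5], [-0.001, -0.0774, 0.0394]]

```text
time_s: 14.55
tcp_pos: [490.6, -236.6, 79.4]
tcp_rot: [0.338, 2.757, -0.065]
wrist_force: [1.3, 1.3, -2.0]
grip_width: 0.688
grasp_force: 65.0
```

Call:
play_rows:
  targets:
    - [[0, 0, 0], [0, 0, 0]]
    - [[0, 0, 0], [0, 0, 0]]
    - [[0, 0, 0], [0, 0, 0]]

```text
time_s: 14.85
tcp_pos: [492.5, -236.0, 79.5]
tcp_rot: [0.335, 2.761, -0.063]
wrist_force: [-0.2, -0.4, -2.1]
grip_width: 0.687
grasp_force: 65.1
```

```bash
python3 - <<'E'
from h import *
np.set_printoptions(precision=3,suppress=True)
addrows([(4,[10.2,0,-22.8],[0,0,0])])
p,r=addrows([(10,[7.1,-21.6,4.5],[-.001,-.0774,.0394])]); print(p,r.as_rotvec(),*[x for x in (cur()[0],cur()[1].as_rotvec())],sensors.get_state()['qpos'])
p,r=cur();json.dump([p.tolist(),r.as_rotvec().tolist()],open('cmd.json','w'))
o,xa=json.load(open('held.json')); c=p+r.apply(o)-seat; print('s,n,y',c@sr,c@nr-6,c@yrv, 'x axis',r.apply(xa),sr)
m,im=snap('wrist'); 
for l in ['rest_lip','rest']: print(l,[(round(d['p'],2),world(m,d['position'])) for d in cams.place_of(l,'wrist')[:3]])
m,im=snap('side'); a=im[:,:,::-1][240:330,190:320]; cv2.imwrite('pics/s1.png',cv2.resize(a,None,fx=5,fy=5,interpolation=2))
E
```

```text
[ 491.655 -236.677   79.533] [ 0.338  2.759 -0.063] [ 492.514 -235.973   79.454] [ 0.335  2.761 -0.063] [-0.611  0.329  2.055  0.306  0.435 -2.197]
s,n,y 4.5638160954455245 39.50911566737674 1.147455553705285 x axis [ 0.687 -0.17   0.706] [ 0.686 -0.172  0.707]
rest_lip []
rest []
```

View pics/s1.png

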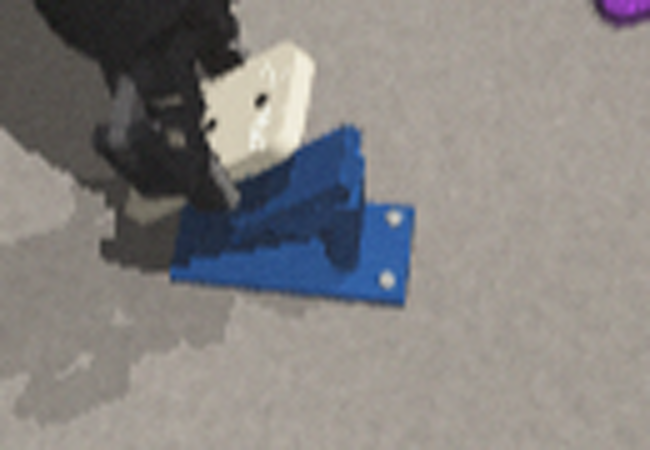

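The crop shows the plate parallel above the blue slope, aligned and clear of it. I descend along the slope normal.

Call:
play_rows:
  targets:
    - [[-4.5, 0, 10], [0, 0, 0]]
    - [[-4.5, 0, 10], [0, 0, 0]]
    - [[-4.5, 0, 10], [0, 0, 0]]
    - [[-1.2, 0, 2.7], [0, 0, 0]]
    - [[-0.8, 0, 1.8], [0, 0, 0]]
    - [[-0.4, 0, 0.9], [0, 0, 0]]
    - [[0, 0, 0], [0, 0, 0]]

```text
time_s: 15.75
tcp_pos: [518.1, -242.4, 51.4]
tcp_rot: [0.337, 2.761, -0.063]
wrist_force: [-0.3, 1.0, -2.0]
grip_width: 0.688
grasp_force: 65.1
```

```bash
python3 - <<'E'
from h import *
np.set_printoptions(precision=3,suppress=True)
addrows([(3,[-4.5,0,10],[0,0,0]),(1,[-2.4,0,5.4],[0,0,0])])
p,r=cur()
o,xa=json.load(open('held.json')); c=p+r.apply(o)-seat; print('s,n,y',c@sr,c@nr-6,c@yrv, 'x axis',r.apply(xa),sr,cmd()[0],p)
E
```

```text
s,n,y 3.391591288144258 0.9672967413203599 1.1639176091867642 x axis [ 0.688 -0.171  0.705] [ 0.686 -0.172  0.707] [ 519.138 -242.582   52.004] [ 518.14  -242.357   51.365]
```

Call:
play_rows:
  targets:
    - [[-0.4, 0, 0.9], [0, 0, 0]]
    - [[-0.4, 0, 0.9], [0, 0, 0]]
    - [[-0.4, 0, 0.9], [0, 0, 0]]

```text
time_s: 16.05
tcp_pos: [519.1, -242.7, 50.6]
tcp_rot: [0.336, 2.761, -0.063]
wrist_force: [-15.9, 1.4, 24.3]
grip_width: 0.689
grasp_force: 68.6
```

Call:
play_rows:
  targets:
    - [[-0.4, 0, 0.9], [0, 0, 0]]
    - [[-0.4, 0, 0.9], [0, 0, 0]]

```text
time_s: 16.25
tcp_pos: [519.2, -242.6, 50.5]
tcp_rot: [0.335, 2.761, -0.063]
wrist_force: [-27.1, 1.9, 42.9]
grip_width: 0.694
grasp_force: 71.0
```

Call:
play_rows:
  targets:
    - [[0.9, 0, -2], [0, 0, 0]]
    - [[0, 0, 0], [0, 0, 0]]

```text
time_s: 16.45
tcp_pos: [519.4, -242.9, 51.0]
tcp_rot: [0.336, 2.76, -0.064]
wrist_force: [-11.5, 1.3, 17.2]
grip_width: 0.691
grasp_force: 67.7
```

Call:
play_rows:
  targets:
    - [[0, 0, 0], [0, 0, 0]]
    - [[0, 0, 0], [0, 0, 0]]
    - [[0, 0, 0], [0, 0, 0]]
    - [[0, 0, 0], [0, 0, 0]]
    - [[0, 0, 0], [0, 0, 0]]
  hand: -1

```text
time_s: 16.95
tcp_pos: [520.3, -242.9, 49.3]
tcp_rot: [0.336, 2.761, -0.063]
wrist_force: [-0.1, -0.7, 0.3]
grip_width: 1.001
grasp_force: 0.0
```

Call:
play_rows:
  targets:
    - [[10, 0, -22], [0, 0, 0]]
    - [[10, 0, -22], [0, 0, 0]]
    - [[10, 0, -22], [0, 0, 0]]
    - [[10, 0, -22], [0, 0, 0]]
    - [[0, 0, 0], [0, 0, 0]]
    - [[0, 0, 0], [0, 0, 0]]

```text
time_s: 17.55
tcp_pos: [454.0, -226.8, 118.1]
tcp_rot: [0.337, 2.759, -0.064]
wrist_force: [0.5, -0.1, -0.5]
grip_width: 1.001
grasp_force: 0.0
```

```bash
python3 - <<'E'
from h import *
np.set_printoptions(precision=2,suppress=True)
p,r=cur();json.dump([p.tolist(),r.as_rotvec().tolist()],open('cmd.json','w')); print(p,r.as_rotvec())
for c in ['side','top','wrist']:
    m,im=snap(c)
    if c!='top': W=im if c=='wrist' else cv2.resize(im[230:330,200:333],(512,384),interpolation=2); cv2.imwrite('pics/%s2.png'%c,W[:,:,::-1])
    for l in ['plate','plate_mid','plate_foot']: print(c,l,[(round(d['p'],2),world(m,d['position'])) for d in cams.place_of(l,c)[:3]])
a=np.hstack([cv2.resize(cv2.imread('pics/%s2.png'%c),(400,300)) for c in ('side','wrist')]); cv2.imwrite('pics/ab.png',a)
E
```

```text
[ 453.97 -226.77  118.07] [ 0.34  2.76 -0.06]
side plate [(0.65, array([ 515.27, -242.74,   60.45])), (0.6, array([729.08, -66.21,   2.53]))]
side plate_mid [(0.82, array([ 511.68, -240.46,   62.52])), (0.73, array([728.43, -62.75,   6.09]))]
side plate_foot [(0.74, array([ 474.63, -236.13,   25.37])), (0.56, array([713.35,  -8.87,   2.74])), (0.29, array([790.81,  90.67,   0.76]))]
top plate [(0.92, array([ 514.1 , -237.34,   61.03])), (0.71, array([727.89, -63.6 ,  -1.22]))]
top plate_mid [(0.92, array([729.13, -64.11,   4.29])), (0.62, array([ 511.55, -235.2 ,   66.44]))]
top plate_foot [(0.97, array([717.79,  -8.25,   5.48])), (0.87, array([ 474.46, -229.79,   26.18]))]
wrist plate [(0.74, array([728.63, -63.36,   1.02])), (0.59, array([ 513.33, -246.94,   62.47]))]
wrist plate_mid [(0.96, array([ 514.77, -241.02,   62.97])), (0.75, array([728.69, -62.13,   7.09]))]
wrist plate_foot [(0.83, array([719.49, -10.13,   4.36])), (0.56, array([ 474.29, -235.93,   29.1 ]))]
```

View pics/ab.png

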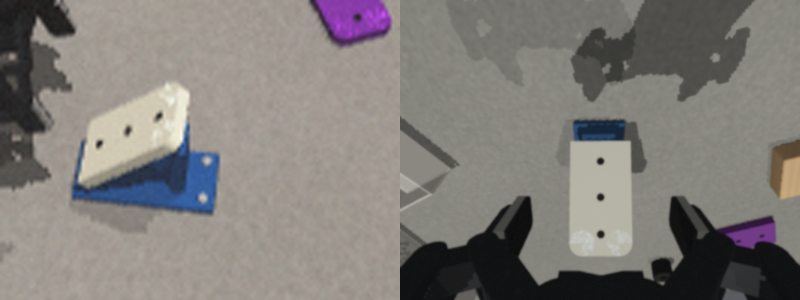

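The side crop and wrist view show the plate leaning on the rest, foot at the lip, and the hand clear. Next comes the regrasp from the upper end.

```bash
cat >> h.py <<'E'
mid2=seat+6*nr+1.5*sr+1*yrv
E
python3 - <<'E'
from h import *
np.set_printoptions(precision=2,suppress=True)
Rt=tool(-sr,yrv)
pc,rc=cmd()
p1=pc+[0,0,40]; plan(p1,rc,2,pc,rc)
h=mid2+115*sr; print(h,ik(h,Rt),ik(mid2+7*sr,Rt))
p2,R2=plan(h,Rt,12,p1,rc)
plan(mid2+7*sr,R2,5,p2,R2)
# check IK along path
from scipy.linalg import expm
E
```

```text
2 x [[-7.1,-0.0,-18.7],[0.0000,0.0000,0.0000]] d=40 ang=0.00
[ 589.34 -260.48  147.52] (np.float64(3.0632173069719563e-28), array([-0.41,  0.91,  0.83, -0.14,  2.17, -1.77])) (np.float64(8.175938386538856e-28), array([-0.43,  0.87,  1.13, -0.14,  1.91, -1.75]))
12 x [[-12.3,-0.0,-1.1],[-0.0002,0.0958,0.0001]] d=140 ang=1.15
5 x [[0.0,-0.0,21.6],[0.0000,0.0000,0.0000]] d=108 ang=0.00
```

Call:
play_rows:
  targets:
    - [[-7.1, 0, -18.7], [0, 0, 0]]
    - [[-7.1, 0, -18.7], [0, 0, 0]]
    - [[-12.3, 0, -1.1], [-0.0002, 0.0958, 0.0001]]
    - [[-12.3, 0, -1.1], [-0.0002, 0.0958, 0.0001]]
    - [[-12.3, 0, -1.1], [-0.0002, 0.0958, 0.0001]]
    - [[-12.3, 0, -1.1], [-0.0002, 0.0958, 0.0001]]
    - [[-12.3, 0, -1.1], [-0.0002, 0.0958, 0.0001]]
    - [[-12.3, 0, -1.1], [-0.0002, 0.0958, 0.0001]]
    - [[-12.3, 0, -1.1], [-0.0002, 0.0958, 0.0001]]
    - [[-12.3, 0, -1.1], [-0.0002, 0.0958, 0.0001]]

```text
time_s: 19.15
tcp_pos: [547.7, -249.7, 169.2]
tcp_rot: [-0.332, -2.717, -0.069]
wrist_force: [0.3, -1.0, 0.7]
grip_width: 1.0
grasp_force: 0.0
```

Call:
play_rows:
  targets:
    - [[-12.3, 0, -1.1], [-0.0002, 0.0958, 0.0001]]
    - [[-12.3, 0, -1.1], [-0.0002, 0.0958, 0.0001]]
    - [[-12.3, 0, -1.1], [-0.0002, 0.0958, 0.0001]]
    - [[-12.3, 0, -1.1], [-0.0002, 0.0958, 0.0001]]
    - [[0, 0, 0], [0, 0, 0]]
    - [[0, 0, 0], [0, 0, 0]]
    - [[0, 0, 0], [0, 0, 0]]
    - [[0, 0, 0], [0, 0, 0]]

```text
time_s: 19.95
tcp_pos: [589.1, -260.2, 150.2]
tcp_rot: [-0.288, -2.345, -0.119]
wrist_force: [0.5, -0.9, 0.1]
grip_width: 1.001
grasp_force: 0.0
```

```bash
python3 - <<'E'
from h import *
np.set_printoptions(precision=2,suppress=True)
p,r=addrows([(2,[-7.1,0,-18.7],[0,0,0]),(12,[-12.3,0,-1.1],[-.0002,.0958,.0001])])
print(p,cur()[0],r.as_rotvec(),cur()[1].as_rotvec(),sensors.get_state()['qpos'])
p,r=cur();json.dump([p.tolist(),r.as_rotvec().tolist()],open('cmd.json','w'))
Rt=tool(-sr,yrv); print((Rt.inv()*r).as_rotvec())
plan(mid2+7*sr,Rt,5,p,r)
m,im=snap('wrist','w5.png')
for l in ['plate','plate_mid','plate_foot']: print(l,[(round(d['p'],2),(world(m,d['position'])-mid2)@np.c_[sr,nr,yrv]) for d in cams.place_of(l,'wrist')[:3]])
E
```

```text
[ 589.65 -260.43  147.73] [ 589.14 -260.15  150.24] [-0.29 -2.34 -0.12] [-0.29 -2.34 -0.12] [-0.41  0.91  0.83 -0.14  2.17 -1.77]
[ 0. -0. -0.]
5 x [[-0.4,-0.1,21.9],[-0.0000,0.0005,0.0001]] d=110 ang=0.00
plate [(0.68, array([-1.16, -4.3 , -1.3 ])), (0.38, array([-1.38, -3.32,  0.8 ]))]
plate_mid [(0.92, array([ 1.63, -6.13,  0.61]))]
plate_foot [(0.85, array([-49.55,  -0.94,  -2.66]))]
```

View pics/w5.png

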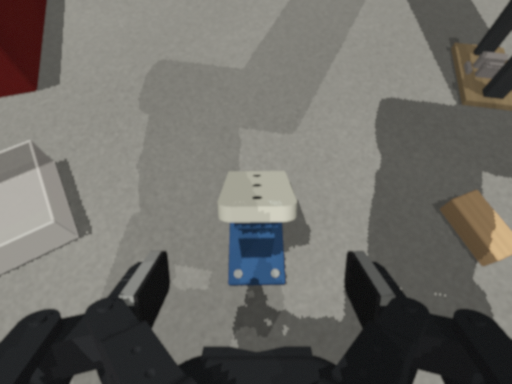

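The wrist view shows the plate's rounded end centred at (257,212), between the fingers and on axis within about 1 mm. I go in, grip and lift off.

Call:
play_rows:
  targets:
    - [[-0.4, -0.1, 21.9], [0, 0.0005, 0.0001]]
    - [[-0.4, -0.1, 21.9], [0, 0.0005, 0.0001]]
    - [[-0.4, -0.1, 21.9], [0, 0.0005, 0.0001]]
    - [[-0.4, -0.1, 21.9], [0, 0.0005, 0.0001]]
    - [[-0.4, -0.1, 21.9], [0, 0.0005, 0.0001]]
    - [[0, 0, 0], [0, 0, 0]]
    - [[0, 0, 0], [0, 0, 0]]

```text
time_s: 20.85
tcp_pos: [515.5, -242.1, 69.4]
tcp_rot: [-0.287, -2.338, -0.12]
wrist_force: [1.1, -0.2, 0.2]
grip_width: 1.003
grasp_force: 0.0
```

Call:
play_rows:
  targets:
    - [[0, 0, 0], [0, 0, 0]]
    - [[0, 0, 0], [0, 0, 0]]
    - [[0, 0, 0], [0, 0, 0]]
    - [[0, 0, 0], [0, 0, 0]]
    - [[0, 0, 0], [0, 0, 0]]
    - [[0, 0, 0], [0, 0, 0]]
  hand: 1
  newtons: 70

```text
time_s: 21.45
tcp_pos: [516.8, -242.5, 69.5]
tcp_rot: [-0.287, -2.341, -0.119]
wrist_force: [4.3, -0.6, 5.2]
grip_width: 0.69
grasp_force: 75.3
```

Call:
play_rows:
  targets:
    - [[1, 0, -15], [0, 0, 0]]
    - [[20, 0, -20], [0, 0, 0]]
    - [[20, 0, -20], [0, 0, 0]]
    - [[20, 0, -20], [0, 0, 0]]
    - [[20, 0, -20], [0, 0, 0]]
    - [[0, 0, 0], [0, 0, 0]]
    - [[0, 0, 0], [0, 0, 0]]
    - [[0, 0, 0], [0, 0, 0]]

```text
time_s: 22.25
tcp_pos: [524.9, -244.3, 191.3]
tcp_rot: [-0.286, -2.336, -0.121]
wrist_force: [-0.8, -0.2, -1.5]
grip_width: 0.692
grasp_force: 75.3
```

```bash
python3 - <<'E'
from h import *
np.set_printoptions(precision=2,suppress=True)
p,r=addrows([(5,[-.4,-.1,21.9],[0,.0005,.0001])]); print(p,(p-mid2)@np.c_[sr,nr,yrv])
p,r=addrows([(1,[81,0,-95],[0,0,0])]); print(p,r.as_rotvec(),cur()[0],cur()[1].as_rotvec())
p,r=cur();json.dump([p.tolist(),r.as_rotvec().tolist()],open('cmd.json','w'))
yj=-.168
for l in ['jig','slot_floor','latch_hinge','catch','latch_tab']:
    for c in ['top','side']:
        if l=='jig': pass
for c in ['top','side','top','side']:
    m,im=snap(c)
    for l in ['jig','slot_floor','latch_hinge','catch','latch_tab']:
        print(c,l,[world(m,d['position']) for d in cams.place_of(l,c)[:3] if world(m,d['position'])[1]>200])
m,im=snap('wrist','w6.png')
E
```

```text
[ 515.41 -242.24   71.27] [ 7.23 -0.07 -0.23]
[ 524.98 -244.63  195.72] [-0.29 -2.34 -0.12] [ 524.91 -244.33  191.27] [-0.29 -2.34 -0.12]
top jig [array([548.45, 254.65,   0.66])]
top slot_floor []
top latch_hinge [array([610.39, 247.06, 133.6 ])]
top catch [array([495.04, 263.55, 125.72])]
top latch_tab [array([649.96, 234.39, 270.95])]
side jig [array([547.6 , 249.84,  -2.47])]
side slot_floor [array([473.95, 453.59,   0.81]), array([545.56, 254.64,  17.04])]
side latch_hinge [array([607.08, 239.48, 136.4 ])]
side catch [array([500.39, 260.21, 128.12]), array([544.46, 255.02,  -2.7 ])]
side latch_tab []
top jig [array([548.16, 252.46,   1.85])]
top slot_floor [array([653.72, 235.46, 271.42])]
top latch_hinge [array([608.73, 242.36, 135.89])]
top catch [array([495.21, 266.3 , 128.98])]
top latch_tab [array([653.01, 233.66, 272.74])]
side jig [array([546.97, 251.66,   1.32]), array([472.12, 451.57,  -0.38])]
side slot_floor [array([548.33, 253.25,  16.02])]
side latch_hinge [array([607.12, 242.36, 134.17])]
side catch [array([498.21, 261.11, 123.99])]
side latch_tab []
```

```bash
cat >> h.py <<'E'
def setj(S,y):
    global slot,yj,uj,yjv
    slot=np.array([S[0],S[1],15.]); yj=y; uj=np.array([np.cos(y),np.sin(y),0]); yjv=np.array([-np.sin(y),np.cos(y),0])
setj([548.2,253.5],-.172)
E
python3 - <<'E'
from h import *
np.set_printoptions(precision=2,suppress=True)
p,r=cmd(); Rt=tool([0,0,-1],yjv)
t=slot-95*uj; t[2]=232; print(t,ik(t,Rt))
plan(t,Rt,20,p,r)
E
```

```text
[454.6  269.76 232.  ] (np.float64(2.8418841114509076e-20), array([ 0.46,  0.24,  1.6 ,  0.  ,  1.3 , -0.94]))
20 x [[9.0,24.4,1.9],[0.0015,-0.0396,-0.0034]] d=520 ang=0.79
```

Call:
play_rows:
  targets:
    - [[9.0, 24.4, 1.9], [0.0015, -0.0396, -0.0034]]
    - [[9.0, 24.4, 1.9], [0.0015, -0.0396, -0.0034]]
    - [[9.0, 24.4, 1.9], [0.0015, -0.0396, -0.0034]]
    - [[9.0, 24.4, 1.9], [0.0015, -0.0396, -0.0034]]
    - [[9.0, 24.4, 1.9], [0.0015, -0.0396, -0.0034]]
    - [[9.0, 24.4, 1.9], [0.0015, -0.0396, -0.0034]]
    - [[9.0, 24.4, 1.9], [0.0015, -0.0396, -0.0034]]
    - [[9.0, 24.4, 1.9], [0.0015, -0.0396, -0.0034]]
    - [[9.0, 24.4, 1.9], [0.0015, -0.0396, -0.0034]]
    - [[9.0, 24.4, 1.9], [0.0015, -0.0396, -0.0034]]

```text
time_s: 24.5
tcp_pos: [498.3, 12.9, 230.4]
tcp_rot: [-0.284, -2.737, -0.066]
wrist_force: [0.6, 0.2, -1.4]
grip_width: 0.693
grasp_force: 75.2
```

Call:
play_rows:
  targets:
    - [[9.0, 24.4, 1.9], [0.0015, -0.0396, -0.0034]]
    - [[9.0, 24.4, 1.9], [0.0015, -0.0396, -0.0034]]
    - [[9.0, 24.4, 1.9], [0.0015, -0.0396, -0.0034]]
    - [[9.0, 24.4, 1.9], [0.0015, -0.0396, -0.0034]]
    - [[9.0, 24.4, 1.9], [0.0015, -0.0396, -0.0034]]
    - [[9.0, 24.4, 1.9], [0.0015, -0.0396, -0.0034]]
    - [[9.0, 24.4, 1.9], [0.0015, -0.0396, -0.0034]]
    - [[9.0, 24.4, 1.9], [0.0015, -0.0396, -0.0034]]
    - [[9.0, 24.4, 1.9], [0.0015, -0.0396, -0.0034]]
    - [[9.0, 24.4, 1.9], [0.0015, -0.0396, -0.0034]]

```text
time_s: 25.5
tcp_pos: [454.6, 269.4, 232.1]
tcp_rot: [0.27, 3.126, -0.003]
wrist_force: [0.7, -0.1, -0.9]
grip_width: 0.693
grasp_force: 75.2
```

Call:
play_rows:
  targets:
    - [[0, 0, 0], [0, 0, 0]]
    - [[0, 0, 0], [0, 0, 0]]
    - [[0, 0, 0], [0, 0, 0]]
    - [[0, 0, 0], [0, 0, 0]]

```text
time_s: 25.9
tcp_pos: [455.8, 267.9, 231.8]
tcp_rot: [0.272, 3.128, -0.002]
wrist_force: [-0.2, 0.0, -1.7]
grip_width: 0.691
grasp_force: 75.6
```

```bash
python3 - <<'E'
from h import *
np.set_printoptions(precision=2,suppress=True)
p,r=cur();json.dump([p.tolist(),r.as_rotvec().tolist()],open('cmd.json','w')); print(p,r.as_matrix()[:,2])
for k in range(3):
    m,im=snap('wrist','w7.png')
    for l in ['jig','slot_floor','latch_hinge','catch','latch_tab','plate_foot']:
        print(l,[(round(d['p'],2),world(m,d['position'])) for d in cams.place_of(l,'wrist')[:2]])
E
```

```text
[455.85 267.89 231.79] [ 0. -0. -1.]
jig [(0.57, array([373.26, 123.87,  -3.28]))]
slot_floor [(0.96, array([380.95, 118.39,   8.09])), (0.19, array([586.03, -18.48,  -3.12]))]
latch_hinge [(0.87, array([607.02, 244.49, 134.21])), (0.65, array([416.  , 104.54,  93.91]))]
catch [(0.72, array([344.02, 135.14,  89.55]))]
latch_tab [(0.68, array([330.17, 140.82,  98.38]))]
plate_foot [(0.68, array([454.12, 261.98, 170.98])), (0.41, array([719.3 , -12.26,   3.9 ]))]
jig [(0.56, array([376.86, 120.04,  -2.82]))]
slot_floor [(0.56, array([379.29, 119.03,  11.67]))]
latch_hinge [(0.77, array([608.1 , 245.94, 131.19])), (0.6, array([417.3 , 102.91,  93.73]))]
catch [(0.68, array([344.11, 136.52,  86.82]))]
latch_tab [(0.64, array([332.03, 141.07,  96.79]))]
plate_foot [(0.65, array([720.22, -11.82,   6.84])), (0.56, array([454.45, 264.56, 169.83]))]
jig [(0.86, array([375.81, 120.73,  -1.24]))]
slot_floor [(0.69, array([380.4 , 121.28,  13.64]))]
latch_hinge [(0.75, array([608.47, 244.61, 131.53])), (0.56, array([418.46, 104.06,  94.  ]))]
catch [(0.93, array([344.61, 133.86,  88.03]))]
latch_tab [(0.8, array([333.42, 137.64,  97.81]))]
plate_foot [(0.86, array([454.81, 265.03, 170.47])), (0.52, array([718.62,  -8.93,   6.26]))]
```

View pics/w7.png

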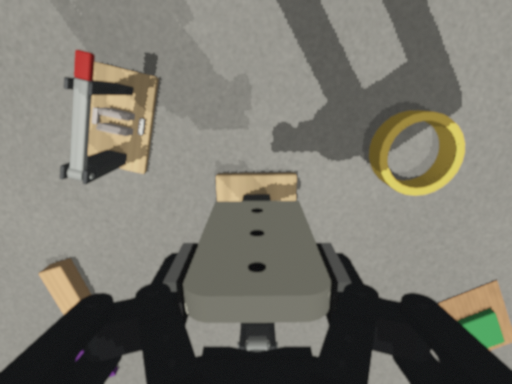

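The view shows the plate hanging upright, foot edge at row 203 and centred on column 257. The jig base's front edge spans (217–297, 174), also centred, so the lateral fit is good. Next I fit that edge for yaw and distance.

```bash
python3 - <<'E'
from h import *
np.set_printoptions(precision=2,suppress=True)
im=cv2.imread('pics/w7.png')[:,:,::-1].astype(float); m=cams.camera_model('wrist')
print(im[164:206:1,245].astype(int).tolist())
s=im[...,0]-im[...,2]   # woodness
rows=[];cols=[]
for c in range(224,291):
    seg=s[160:190,c]; i=np.argmax(seg>35); a,b=seg[i-1],seg[i]; rows.append(160+i-1+(35-a)/(b-a)); cols.append(c)
k=np.polyfit(cols,rows,1); print('edge',k,np.std(np.polyval(k,cols)-rows))
for r0 in range(178,198,4):
    l=s[r0,190:325]>35; w=np.where(l)[0]+190; print(r0,w[0],w[-1])
for z in (0,15):
    e=ray2z(m,[[224,np.polyval(k,224)],[290,np.polyval(k,290)]],z); d=e[0]-e[1]; 
    print(z,e,'yaw of y',np.arctan2(-d[0],d[1]) if d[1]>0 else np.arctan2(d[0],-d[1]),'slot:',e.mean(0)+82.5*uj)
E
```

```text
[[137, 135, 129], [134, 133, 127], [134, 132, 126], [135, 134, 127], [137, 136, 129], [135, 133, 127], [121, 120, 113], [101, 99, 92], [90, 83, 72], [95, 84, 66], [117, 102, 76], [151, 132, 98], [178, 157, 119], [189, 168, 128], [192, 171, 130], [192, 171, 131], [192, 171, 131], [192, 171, 131], [192, 171, 130], [192, 171, 131], [192, 171, 131], [192, 170, 131], [192, 170, 132], [192, 170, 131], [192, 170, 131], [192, 169, 131], [192, 169, 131], [189, 167, 129], [180, 159, 121], [159, 139, 105], [118, 102, 77], [73, 65, 52], [44, 43, 40], [38, 38, 37], [38, 39, 38], [45, 47, 44], [67, 68, 62], [89, 89, 81], [103, 102, 92], [106, 106, 95], [107, 107, 96], [107, 107, 97]]
edge [ -0.01 176.84] 0.10254131817146667
178 215 296
182 216 296
186 216 295
190 216 295
194 216 295
0 [[463.95 225.82   0.  ]
 [477.04 308.49   0.  ]] yaw of y -0.1569555232629879 slot: [551.78 253.03   0.  ]
15 [[460.58 228.11  15.  ]
 [473.13 307.46  15.  ]] yaw of y -0.15695552326298784 slot: [548.14 253.67  15.  ]
```

```bash
cat >> h.py <<'E'
setj([548.1,253.6],-.165)
E
python3 - <<'E'
from h import *
p,r=cmd(); Rt=tool([0,0,-1],yjv)
t=slot-.6*uj-1.5*yjv; t[2]=231
p1,R1=plan(t,Rt,4,p,r)
t2=t.copy(); t2[2]=116; plan(t2,R1,5,p1,R1)
E
```

```text
4 x [[-23.2,0.0,0.2],[-0.0003,0.0006,-0.0021]] d=93 ang=0.01
5 x [[0.0,0.0,23.0],[0.0000,0.0000,0.0000]] d=115 ang=0.00
```

Call:
play_rows:
  targets:
    - [[-23.2, 0, 0.2], [-0.0003, 0.0006, -0.0021]]
    - [[-23.2, 0, 0.2], [-0.0003, 0.0006, -0.0021]]
    - [[-23.2, 0, 0.2], [-0.0003, 0.0006, -0.0021]]
    - [[-23.2, 0, 0.2], [-0.0003, 0.0006, -0.0021]]
    - [[0, 0, 0], [0, 0, 0]]
    - [[0, 0, 0], [0, 0, 0]]
    - [[0, 0, 0], [0, 0, 0]]

```text
time_s: 27.65
tcp_pos: [545.9, 253.2, 230.9]
tcp_rot: [-0.257, -3.13, -0.0]
wrist_force: [0.7, 1.0, -1.2]
grip_width: 0.689
grasp_force: 75.6
```

Call:
play_rows:
  targets:
    - [[0, 0, 23], [0, 0, 0]]
    - [[0, 0, 23], [0, 0, 0]]
    - [[0, 0, 23], [0, 0, 0]]
    - [[0, 0, 23], [0, 0, 0]]
    - [[0, 0, 18], [0, 0, 0]]
    - [[0, 0, 0], [0, 0, 0]]
    - [[0, 0, 0], [0, 0, 0]]
    - [[0, 0, 0], [0, 0, 0]]

```text
time_s: 28.45
tcp_pos: [547.6, 253.8, 122.6]
tcp_rot: [0.256, 3.129, 0.002]
wrist_force: [0.5, -1.0, -1.0]
grip_width: 0.69
grasp_force: 75.6
```

```bash
python3 - <<'E'
from h import *
np.set_printoptions(precision=2,suppress=True)
p,r=addrows([(4,[-23.2,0,.2],[-.0003,.0006,-.0021]),(1,[0,0,110],[0,0,0])])
a,b=cur(); t=slot-.6*uj-1.5*yjv; print(p,a,'err u,y',(a-t)@uj,(a-t)@yjv,'cmd err',(p-t)@uj,(p-t)@yjv,(tool([0,0,-1],yjv).inv()*b).as_rotvec())
for c in ['top','side','top','side']:
    m,im=snap(c)
    for l in ['plate_foot','plate_mid','slot_floor']:
        print(c,l,[world(m,d['position']) for d in cams.place_of(l,c)[:3] if world(m,d['position'])[1]>200])
E
```

```text
[547.3  252.14 121.12] [547.61 253.8  122.59] err u,y 0.08805839872995419 1.6188735143987203 cmd err 0.04581633518811971 -0.07107310536487634 [-0. -0. -0.]
top plate_foot []
top plate_mid []
top slot_floor [array([551.24, 253.41,  17.24])]
side plate_foot [array([548.03, 251.04,  59.26])]
side plate_mid [array([546.3 , 254.06, 114.93])]
side slot_floor [array([548.46, 255.48,  18.61])]
top plate_foot []
top plate_mid []
top slot_floor [array([553.1 , 253.32,  15.45])]
side plate_foot [array([547.21, 250.76,  57.35])]
side plate_mid [array([543.88, 251.25, 113.61])]
side slot_floor [array([546.19, 253.85,  15.79]), array([607.26, 241.86, 134.95])]
```

Call:
play_rows:
  targets:
    - [[0, -0.5, 6], [0, 0, 0]]
    - [[0, 0, 6], [0, 0, 0]]
    - [[0, 0, 6], [0, 0, 0]]
    - [[0, 0, 0], [0, 0, 0]]

```text
time_s: 29.65
tcp_pos: [548.4, 252.8, 102.8]
tcp_rot: [0.257, 3.128, 0.001]
wrist_force: [3.7, -0.6, -3.0]
grip_width: 0.689
grasp_force: 75.8
```

Call:
play_rows:
  targets:
    - [[0, 0, 5], [0, 0, 0]]
    - [[0, 0, 5], [0, 0, 0]]
    - [[0, 0, 0], [0, 0, 0]]

```text
time_s: 29.95
tcp_pos: [548.3, 252.9, 92.6]
tcp_rot: [0.257, 3.129, 0.001]
wrist_force: [5.8, 0.2, -4.4]
grip_width: 0.69
grasp_force: 75.8
```

Call:
play_rows:
  targets:
    - [[-0.8, 0, 4], [0, 0, 0]]
    - [[0, 0, 4], [0, 0, 0]]
    - [[0, 0, 2], [0, 0, 0]]
    - [[0, 0, 0], [0, 0, 0]]

```text
time_s: 30.35
tcp_pos: [548.5, 252.7, 82.8]
tcp_rot: [0.257, 3.13, 0.001]
wrist_force: [5.2, -1.8, -2.9]
grip_width: 0.687
grasp_force: 76.0
```

Call:
play_rows:
  targets:
    - [[0, 0, 1.5], [0, 0, 0]]
    - [[0, 0, 1.5], [0, 0, 0]]
    - [[0, 0, 0], [0, 0, 0]]

```text
time_s: 30.65
tcp_pos: [548.5, 252.7, 80.1]
tcp_rot: [0.257, 3.129, 0.001]
wrist_force: [4.8, -0.7, -0.2]
grip_width: 0.692
grasp_force: 75.9
```

Call:
play_rows:
  targets:
    - [[-0.4, 0, 1], [0, 0, 0]]
    - [[0, 0, 1], [0, 0, 0]]
    - [[0, 0, 0], [0, 0, 0]]

```text
time_s: 30.95
tcp_pos: [548.6, 252.7, 78.2]
tcp_rot: [0.257, 3.13, 0.001]
wrist_force: [4.6, -0.4, 1.0]
grip_width: 0.69
grasp_force: 76.2
```

Call:
play_rows:
  targets:
    - [[0, 0, 1], [0, 0, 0]]
    - [[0, 0, 0], [0, 0, 0]]

```text
time_s: 31.15
tcp_pos: [548.7, 252.7, 78.2]
tcp_rot: [0.257, 3.129, 0.001]
wrist_force: [3.8, -1.3, 6.7]
grip_width: 0.689
grasp_force: 77.0
```

Call:
play_rows:
  targets:
    - [[0, 0, 0], [0, 0, 0]]
    - [[0, 0, 0], [0, 0, 0]]
    - [[0, 0, 0], [0, 0, 0]]
    - [[0, 0, 0], [0, 0, 0]]
    - [[0, 0, 0], [0, 0, 0]]
  hand: -1

```text
time_s: 31.65
tcp_pos: [547.4, 252.5, 76.7]
tcp_rot: [-0.257, -3.13, 0.0]
wrist_force: [0.7, -0.0, -0.0]
grip_width: 0.999
grasp_force: 0.0
```

Call:
play_rows:
  targets:
    - [[0, 0, -15], [0, 0, 0]]
    - [[0, 0, -30], [0, 0, 0]]
    - [[0, 0, -30], [0, 0, 0]]
    - [[0, 0, -30], [0, 0, 0]]
    - [[0, 0, -35], [0, 0, 0]]
    - [[0, 0, -35], [0, 0, 0]]
    - [[0, 0, -35], [0, 0, 0]]
    - [[0, 0, -30], [0, 0, 0]]
    - [[0, 0, 0], [0, 0, 0]]
    - [[0, 0, 0], [0, 0, 0]]

```text
time_s: 32.65
tcp_pos: [548.1, 252.6, 317.7]
tcp_rot: [0.257, 3.13, 0.002]
wrist_force: [-0.2, 0.0, -0.7]
grip_width: 0.999
grasp_force: 0.0
```

```bash
python3 - <<'E'
from h import *
np.set_printoptions(precision=2,suppress=True)
p,r=cur(); json.dump([p.tolist(),r.as_rotvec().tolist()],open('cmd.json','w')); print(p,sensors.get_state()['qpos'])
for c in ['top','side','wrist','wrist']:
    m,im=snap(c)
    for l in ['plate_foot','plate_mid','plate','latch_tab','latch_hinge']:
        print(c,l,[world(m,d['position']) for d in cams.place_of(l,c)[:3] if world(m,d['position'])[1]>200])
E
```

```text
[548.05 252.56 317.7 ] [ 0.36  0.3   1.31  0.    1.54 -1.05]
top plate_foot []
top plate_mid [array([547.32, 255.28,  70.48]), array([554.89, 254.12,  65.88])]
top plate [array([551.83, 253.16,  64.31])]
top latch_tab [array([650.21, 237.06, 268.23]), array([611.54, 244.5 , 135.87])]
top latch_hinge [array([610.14, 245.79, 136.21])]
side plate_foot [array([550.35, 247.14,  17.74])]
side plate_mid [array([547.68, 252.2 ,  68.86]), array([547.05, 250.5 ,   0.07])]
side plate [array([555.42, 248.65,  70.94])]
side latch_tab [array([648.42, 238.01, 266.25])]
side latch_hinge [array([609.64, 241.61, 136.24])]
wrist plate_foot []
wrist plate_mid [array([552.65, 253.04,  69.87]), array([547.92, 252.88,   0.13])]
wrist plate [array([550.68, 248.2 ,  70.55])]
wrist latch_tab [array([654.76, 237.77, 269.07])]
wrist latch_hinge [array([609.21, 245.3 , 133.31])]
wrist plate_foot [array([652.82, 236.79, 267.76])]
wrist plate_mid [array([549.36, 253.65,  66.2 ])]
wrist plate [array([552.23, 250.24,  72.01])]
wrist latch_tab [array([650.69, 237.55, 269.15])]
wrist latch_hinge [array([608.02, 246.56, 132.92])]
```

The networks put plate_mid at z ≈ 70, so the plate is seated. Now I plan the latch sweep, with the fingers closed and the hand kept vertical.

```bash
cat > latch.py <<'E'
from h import *
setj([548.6,253.6],-.165)
def K(t):
    d=np.array([-np.cos(t),np.sin(t)]); n=np.array([np.sin(t),np.cos(t)])
    if t>np.pi/2: return np.array([(155*d+6*n)[0],130.])
    rho=130+19*(1-t/(np.pi/2)); return rho*d+6*n
def xi_z(t): k=K(t); return np.array([62+k[0]+11,134+k[1]])   # tcp in jig x,z
def tcp(x,z): return np.r_[(slot+x*uj)[:2],z]
E
python3 - <<'E'
from latch import *
p,r=cmd(); Rt=tool([0,0,-1],yjv)
p1,R1=plan(tcp(138,320),Rt,5,p,r)
a=xi_z(1.83); print('start',a); plan(tcp(a[0]+8,a[1]),R1,3,p1,R1); print(ik(p1,Rt)[0],ik(tcp(138,260),Rt)[0])
w=np.array([a+[8,0]]+[xi_z(t) for t in np.linspace(1.83,.03,22)])
print([[round(-x,1),0,round(-z,1)] for x,z in np.diff(w,axis=0)]); print(w[-1])
E
```

```text
5 x [[-27.6,0.2,-0.4],[0.0002,0.0003,0.0002]] d=138 ang=0.00
start [118.52775713 264.        ]
3 x [[3.8,-0.0,18.7],[0.0000,0.0000,0.0000]] d=57 ang=0.00
1.0317188050591634e-25 4.897963834420109e-20
[[np.float64(8.0), 0, np.float64(-0.0)], [np.float64(12.9), 0, np.float64(-0.0)], [np.float64(13.1), 0, np.float64(-0.0)], [np.float64(13.2), 0, np.float64(-0.0)], [np.float64(11.3), 0, np.float64(-1.1)], [np.float64(11.4), 0, np.float64(-0.1)], [np.float64(11.4), 0, np.float64(0.9)], [np.float64(11.4), 0, np.float64(1.9)], [np.float64(11.3), 0, np.float64(2.9)], [np.float64(11.1), 0, np.float64(3.9)], [np.float64(10.8), 0, np.float64(4.9)], [np.float64(10.4), 0, np.float64(5.8)], [np.float64(9.9), 0, np.float64(6.7)], [np.float64(9.4), 0, np.float64(7.6)], [np.float64(8.7), 0, np.float64(8.5)], [np.float64(8.0), 0, np.float64(9.3)], [np.float64(7.2), 0, np.float64(10.0)], [np.float64(6.4), 0, np.float64(10.7)], [np.float64(5.5), 0, np.float64(11.3)], [np.float64(4.5), 0, np.float64(11.8)], [np.float64(3.5), 0, np.float64(12.2)], [np.float64(2.5), 0, np.float64(12.5)]]
[-75.39027204 144.45574517]
```

Call:
play_rows:
  targets:
    - [[-27.6, 0.2, -0.4], [0, 0, 0]]
    - [[-27.6, 0.2, -0.4], [0, 0, 0]]
    - [[-27.6, 0.2, -0.4], [0, 0, 0]]
    - [[-27.6, 0.2, -0.4], [0, 0, 0]]
    - [[-27.6, 0.2, -0.4], [0, 0, 0]]
    - [[0, 0, 0], [0, 0, 0]]
    - [[0, 0, 0], [0, 0, 0]]
    - [[0, 0, 0], [0, 0, 0]]
  hand: 1
  newtons: 30

```text
time_s: 34.65
tcp_pos: [683.5, 231.2, 319.1]
tcp_rot: [-0.256, -3.13, -0.001]
wrist_force: [-0.7, 0.1, 0.2]
grip_width: 0.0
grasp_force: 0.0
```

Call:
play_rows:
  targets:
    - [[3.8, 0, 18.7], [0, 0, 0]]
    - [[3.8, 0, 18.7], [0, 0, 0]]
    - [[3.8, 0, 18.7], [0, 0, 0]]
    - [[0, 0, 0], [0, 0, 0]]
    - [[0, 0, 0], [0, 0, 0]]

```text
time_s: 35.15
tcp_pos: [672.4, 233.2, 263.7]
tcp_rot: [0.256, 3.131, 0.001]
wrist_force: [0.4, -0.7, -0.5]
grip_width: 0.001
grasp_force: 0.0
```

```bash
python3 - <<'E'
from latch import *
np.set_printoptions(precision=2,suppress=True)
p,r=addrows([(5,[-27.6,.2,-.4],[0,0,0]),(3,[3.8,0,18.7],[0,0,0])]); a,b=cur()
for q in (p,a): print('xi,y,z',(q-slot)@uj,(q-slot)@yjv,q[2])
print(b.as_matrix()[:,2],sensors.get_state()['grip_width'])
E
```

```text
xi,y,z 126.79287018907677 0.18355701345326025 263.76213700689425
xi,y,z 125.96416356949915 0.2869926490061374 263.6937446069064
[ 0.  0. -1.] 0.0005091122881133549
```

Positioned behind the tab. Now the sweep.

Call:
play_rows:
  targets:
    - [[8, 0, 0], [0, 0, 0]]
    - [[13, 0, 0], [0, 0, 0]]
    - [[13, 0, 0], [0, 0, 0]]
    - [[13.2, 0, 0], [0, 0, 0]]
    - [[11.3, 0, -1.1], [0, 0, 0]]
    - [[11.4, 0, -0.1], [0, 0, 0]]
    - [[11.4, 0, 0.9], [0, 0, 0]]
    - [[11.4, 0, 1.9], [0, 0, 0]]

```text
time_s: 35.95
tcp_pos: [580.7, 248.1, 261.4]
tcp_rot: [0.257, 3.131, 0.0]
wrist_force: [0.8, 0.4, -0.9]
grip_width: -0.005
grasp_force: 0.6
```

Call:
play_rows:
  targets:
    - [[11.3, 0, 2.9], [0, 0, 0]]
    - [[11.1, 0, 3.9], [0, 0, 0]]
    - [[10.8, 0, 4.9], [0, 0, 0]]
    - [[10.4, 0, 5.8], [0, 0, 0]]
    - [[9.9, 0, 6.7], [0, 0, 0]]
    - [[9.4, 0, 7.6], [0, 0, 0]]
    - [[8.7, 0, 8.5], [0, 0, 0]]

```text
time_s: 36.65
tcp_pos: [510.3, 259.8, 220.5]
tcp_rot: [0.257, 3.131, 0.001]
wrist_force: [2.0, -0.2, -0.3]
grip_width: 0.003
grasp_force: 0.5
```

```bash
python3 - <<'E'
from latch import *
np.set_printoptions(precision=2,suppress=True)
a,b=cur(); print('xi,y,z',(a-slot)@uj,(a-slot)@yjv,a[2])
for c in ['top','side']:
    m,im=snap(c)
    for l in ['latch_tab','plate_mid']:
        for d in cams.place_of(l,c)[:3]:
            w=world(m,d['position'])
            if w[1]>200: print(c,l,round(d['p'],2),(w-slot)@uj,(w-slot)@yjv,w[2])
E
```

```text
xi,y,z -38.33305451929522 -0.104658039848597 220.51579646577332
top plate_mid 0.48 -0.5611360649610004 5.462263407062814 69.52813657561023
side latch_tab 0.53 -47.21973747244978 1.3145109662537129 217.69548858687915
side plate_mid 0.6 2.287626204856329 -0.9576256748289018 69.50922627890691
```

The tab is following, as expected, at about 0.7 rad. I continue down, slower at the end.

Call:
play_rows:
  targets:
    - [[8, 0, 9.3], [0, 0, 0]]
    - [[7.2, 0, 10], [0, 0, 0]]
    - [[6.4, 0, 10.7], [0, 0, 0]]
    - [[5.5, 0, 11.3], [0, 0, 0]]
    - [[4.5, 0, 11.8], [0, 0, 0]]
    - [[3.5, 0, 10], [0, 0, 0]]
    - [[2.5, 0, 8], [0, 0, 0]]
    - [[0, 0, 0], [0, 0, 0]]
    - [[0, 0, 0], [0, 0, 0]]

```text
time_s: 37.85
tcp_pos: [473.7, 265.8, 149.7]
tcp_rot: [-0.257, -3.13, 0.0]
wrist_force: [0.5, -0.8, 0.4]
grip_width: 0.0
grasp_force: 0.0
```

Call:
play_rows:
  targets:
    - [[0, 0, 3], [0, 0, 0]]
    - [[0, 0, 3], [0, 0, 0]]
    - [[0, 0, 1], [0, 0, 0]]
    - [[0, 0, 0], [0, 0, 0]]

```text
time_s: 38.25
tcp_pos: [474.0, 265.8, 143.0]
tcp_rot: [0.257, 3.131, 0.0]
wrist_force: [-0.6, -0.1, -0.2]
grip_width: -0.001
grasp_force: 0.0
```

Call:
play_rows:
  targets:
    - [[0, 0, 1.2], [0, 0, 0]]
    - [[0, 0, 1.2], [0, 0, 0]]
    - [[0, 0, 0], [0, 0, 0]]

```text
time_s: 38.55
tcp_pos: [473.9, 265.8, 140.5]
tcp_rot: [0.257, 3.131, 0.0]
wrist_force: [-0.5, 0.7, 0.5]
grip_width: -0.001
grasp_force: 0.0
```

Call:
play_rows:
  targets:
    - [[0, 0, 1], [0, 0, 0]]
    - [[0, 0, 0], [0, 0, 0]]

```text
time_s: 38.75
tcp_pos: [473.9, 265.8, 140.0]
tcp_rot: [0.257, 3.131, 0.001]
wrist_force: [-1.5, -0.5, 3.1]
grip_width: -0.001
grasp_force: 1.7
```

```bash
python3 - <<'E'
from latch import *
np.set_printoptions(precision=2,suppress=True)
a,b=cur(); print('xi,y,z',(a-slot)@uj,(a-slot)@yjv,a[2])
for c in ['top','side','wrist']:
    m,im=snap(c)
    for l in ['latch_tab','plate_mid','latch']:
        for d in cams.place_of(l,c)[:3]:
            w=world(m,d['position'])
            if w[1]>200: print(c,l,round(d['p'],2),(w-slot)@uj,(w-slot)@yjv,w[2])
E
```

```text
xi,y,z -75.18525438910464 -0.16516622825075444 139.95593913352891
top plate_mid 0.41 -2.1845312334995244 1.9375941678498823 71.19885345195758Traceback (most recent call last):
  File "<stdin>", line 7, in <module>
ValueError: it knows: catch, jig, latch_hinge, latch_tab, plate, plate_foot, plate_mid, rest, rest_lip, rest_seat, riser, rubber_foot, screwdriver, slot_floor, tape, tub
```

Call:
play_rows:
  targets:
    - [[0, 0, 1], [0, 0, 0]]
    - [[0, 0, 0.5], [0, 0, 0]]
    - [[0, 0, 0], [0, 0, 0]]
    - [[0, 0, 0], [0, 0, 0]]

```text
time_s: 39.3
tcp_pos: [474.0, 265.8, 139.7]
tcp_rot: [0.257, 3.13, 0.001]
wrist_force: [-3.1, -1.0, 12.9]
grip_width: -0.002
grasp_force: 6.5
```

Call:
play_rows:
  targets:
    - [[0, 0, -10], [0, 0, 0]]
    - [[0, 0, -30], [0, 0, 0]]
    - [[0, 0, -40], [0, 0, 0]]
    - [[0, 0, -40], [0, 0, 0]]
    - [[0, 0, -40], [0, 0, 0]]
    - [[20, 0, 0], [0, 0, 0]]
    - [[20, 0, 0], [0, 0, 0]]
    - [[0, 0, 0], [0, 0, 0]]
    - [[0, 0, 0], [0, 0, 0]]

```text
time_s: 40.2
tcp_pos: [433.2, 272.1, 297.1]
tcp_rot: [-0.255, -3.13, 0.001]
wrist_force: [0.5, -0.5, -0.6]
grip_width: -0.001
grasp_force: 0.0
```

```bash
python3 - <<'E'
from latch import *
np.set_printoptions(precision=2,suppress=True)
a,b=cur(); print('xi,y,z',(a-slot)@uj,(a-slot)@yjv,a[2])
for c in ['top','side','wrist','side']:
    m,im=snap(c)
    for l in ['latch_tab','plate_mid']:
        for d in cams.place_of(l,c)[:3]:
            w=world(m,d['position'])
            if w[1]>200: print(c,l,round(d['p'],2),(w-slot)@uj,(w-slot)@yjv,w[2])
E
```

```text
xi,y,z -116.37651863358238 -0.651470658236665 297.1370605204234
top latch_tab 0.65 -77.22512143876129 -3.984435288020906 144.17727073247806
top plate_mid 0.55 -0.6942991361308066 0.7901152559910174 71.54885408454425
side latch_tab 0.73 -108.35361307511073 182.35109561535356 1.4594733803744475
side latch_tab 0.51 -79.67044258215766 1.434378277377558 143.9313552312267
side plate_mid 0.69 0.6219108440565797 0.0961625220504819 70.3307631149122
wrist latch_tab 0.96 -77.81271751447947 0.5577515913109625 140.4265318775901
wrist plate_mid 0.47 1.4998019055762704 1.3388894245842031 63.858561505320836
side latch_tab 0.68 -77.84996495605844 1.4345953872804564 141.75515184786934
side plate_mid 0.48 0.8980998051384592 -1.5028748545911579 71.554200537047
```

```bash
python3 -c "
from cell import job
print(job.job_done())"
```

```text
the job is handed in; nothing more can be done
None
```

The job is handed in but gave no verdict: the plate leaned on the rest, now stands seated in the jig slot, the latch was pressed firmly home in its catch (about 13 N), and the robot is clear at about 40 s.

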